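# Make up the gluing kit and the finishing kit

### The job

Make up two tool kits from the stock on the bench. The gluing kit goes in the long narrow two-bay tray: the glue bottle standing in its short bay and the thin round brush lying in its long bay. The finishing kit goes in the squarish three-bay tray: the wide flat brush lying in its long bay, the sanding block lying flat in the larger of the other two bays and the ink pot standing in the smallest; everything must rest on the bay floors, the bottle and the pot must never be tipped over, and the two black panels beside the stock stay where they are.

Things in the scene. Friction and masses are not known exactly. Their poses are not given: they have to be found in the camera images.
- long_tray: Mid-brown wooden tray, fixed, 272 (its x) x 72 (its y) x 12 mm; origin at the centre of its underside. Floor 4 mm thick; rim and divider 6 mm thick, tops at z = 12 mm. Two bays: the long bay, inside 188 (x) x 60 (y) mm, centred at x = -36, y = 0 mm; the short bay, inside 66 x 60 mm, centred at x = +97, y = 0 mm.
- square_tray: Mid-brown wooden tray, fixed, 200 (its x) x 154 (its y) x 12 mm; origin at the centre of its underside. Floor 4 mm thick; walls 6 mm thick, tops at z = 12 mm. Bays (inside, x by y): the long one 188 x 66 mm, centred at x = 0, y = +38 mm; the larger of the other two 110 x 70 mm, at x = -39, y = -36 mm; the smallest 72 x 70 mm, at x = +58, y = -36 mm.
- glue_bottle: Glue bottle, loose, standing: white round body 41 mm in diameter up to 96 mm, red pointed nozzle above, 132 mm high in all; origin at the centre of its underside, z up along the bottle.
- ink_pot: Small white round pot with a black collar, loose, standing, 36 mm in diameter, 34 mm high; origin at the centre of its underside, z up.
- sanding_block: Brown cork sanding block, loose, 56 (its x) x 86 (its y) x 27 mm; origin at the centre of its underside, z up.
- flat_brush: Wide flat brush, loose, lying, 160 mm long along its y, wooden handle towards +y (about 17 mm wide and 16 mm high at the thickest), metal ferrule and 42 mm wide bristles towards -y (from y = -30 to -80 mm, 11 to 13 mm high); origin at mid-length on its underside; it can be gripped across the handle at the origin.
- round_brush: Thin round brush, loose, lying, 169 mm long along its y, about 8 mm thick, wooden handle towards +y, dark bristles at the -y end; origin at mid-length on its underside; it can be gripped across the handle at the origin.
- plain_panel: Bystander: plain black lacquered panel, loose, lying on the robot's side of the stock, 100 (its x) x 150 (its y) x 19 mm; origin at the centre of its underside. Leave it where it is.
- inlay_panel: Bystander: black lacquered panel with an unfinished inlay, loose, lying at the left of the stock, 100 (its x) x 150 (its y) x 20 mm; origin at the centre of its underside. Leave it where it is.
Not all that is in view belongs to the job. What is shaped like the glue_bottle but green, pink or purple is not meant.

How it is judged:
At the end, for the whole second after the job is handed in: Each thing at rest, released, on the floor of its bay, near its middle (bottle 15 mm each way; block 16 along, 12 across; pot 22; brushes 15 to 18 along, lengthwise to 0.35 rad, within the walls); bottle, pot and block level to 0.1 rad; the two panels within 30 mm of their places (x of glue_bottle in the frame of long_tray between 0.082 and 0.112 m and y of glue_bottle in the frame of long_tray between -0.015 and 0.015 m and z of glue_bottle in the frame of long_tray between 0.001 and 0.008 m and angle between each of glue_bottle, sanding_block, ink_pot's own z axis and vertical below 0.1 rad and x of round_brush in the frame of long_tray between -0.051 and -0.021 m and y of round_brush in the frame of long_tray between -0.03 and 0.03 m and z of round_brush in the frame of long_tray between 0.001 and 0.016 m and angle between round_brush's own y axis and vertical between 1.52 and 1.62 rad and angle between the y axis of round_brush and the x axis of long_tray, either way round below 0.35 rad and x of flat_brush in the frame of square_tray between -0.018 and 0.018 m and y of flat_brush in the frame of square_tray between 0.012 and 0.064 m and z of flat_brush in the frame of square_tray between 0.001 and 0.024 m and angle between flat_brush's own y axis and vertical between 1.52 and 1.62 rad and angle between the y axis of flat_brush and the x axis of square_tray, either way round below 0.35 rad and x of sanding_block in the frame of square_tray between -0.055 and -0.023 m and y of sanding_block in the frame of square_tray between -0.048 and -0.024 m and z of sanding_block in the frame of square_tray between 0.001 and 0.008 m and x of ink_pot in the frame of square_tray between 0.036 and 0.08 m and y of ink_pot in the frame of square_tray between -0.057 and -0.015 m and z of ink_pot in the frame of square_tray between 0.001 and 0.008 m and linear speed of each of glue_bottle, round_brush, flat_brush, sanding_block, ink_pot below 0.02 m/s and distance of each of inlay_panel, plain_panel from where it was at the start of the episode below 0.03 m); the robot touches nothing.
It fails at once if the glue bottle or the ink pot is tipped over (angle between any of glue_bottle, ink_pot's own z axis and vertical above 0.7 rad).
It fails at once if a bystander (one of the two black panels beside the stock) is moved by more than 30 mm (distance of any of inlay_panel, plain_panel from where it was at the start of the episode above 0.03 m).
It also fails if it takes over 128 s, if anything falls off the work surface, if the arm or the gripper's body presses on something with over 40 N, if the wrist force passes 120 N, or if a joint passes its speed limit or range.

### The arm

A 6-joint arm with a two-finger parallel gripper is mounted at the origin on the work surface; the furniture and walls round the work are solid. World frame = base frame: x ahead of the robot, y to its left, z up, the work surface at z = 0. Lengths are in m, angles in rad, forces in N, time in s.
With the tool pointing down it reaches from about 0.3 to 0.775 m from the base axis. Payload 14.6 kg.
Tool frame: the origin (TCP) lies between the finger pads; the fingertips stand 8 mm ahead of it and the grasp point (between the pads) lies 11 mm behind it; z points along the fingers, y is the direction in which the jaws open and shut (so a half turn about z gives the same grasp; the last joint's range is limited). The gripper opens to 94 mm and grips with 3 to 60 N. Pads are 16 mm wide; open, the fingers measure 119 mm over their backs; the gripper's body (75 mm by 177 mm) begins 78 mm behind the grasp point.
Start: joints at [1.154, 0.3, 1.521, -0, 1.321, -0.067], TCP at [0.188, 0.517, 0.213] pointing down, gripper open.
Joint ranges: [-3.03, 3.03], [-0.79, 2.21], [0.23, 2.52], [-1.04, 4.18], [0, 3.07], [-2.55, 2.55]. Speed limits (rad/s): [2.22, 2.22, 2.57, 3.14, 3.14, 3.14].

### API

Orientations are given as [roll, pitch, yaw] about the fixed x, y, z axes, in that order (R = Rz(yaw) Ry(pitch) Rx(roll)).
In Python, from station import ctrl, viewer, workorder gives the robot as it stands.
- The arm moves only by the tool play_rows, never from a script. Its argument "commands" is a list of rows, each an object of numbers: "dx", "dy", "dz": the shift along the tool's x, y, z in m; "ax", "ay", "az": the turn, a rotation vector about the tool's x, y, z in degrees. In form: [{"dx": .., "dy": .., "dz": .., "ax": .., "ay": .., "az": ..}, ...]. A call has exactly 5 rows; each row shifts and turns the pose as measured when the row begins, along the tool's axes as they then stand; what a row does not reach is not made up. A row lasts 1/12 s, in which the tool goes at most 41.7 mm and 7.16 degrees, less where a joint would pass 70% of its speed; a pose out of reach is approached as far as the arm can. A call with a gripper value outside its range is refused whole. "claw" is the opening, from 0 (shut) to 1 (fully open), set as the call begins (left out, the last holds). The fingers move at their own pace and stop on an object; "squeeze" is the grip in N (left out, the last holds). Time passes only in rows, so rows that do not move let the fingers close, or fill a call up. It gives the time, the measured TCP pose, the force and the opening at its end, in the units of the state.
- ctrl.get_obs(): the state, without advancing time (a new reading comes with each control period).
- viewer.camera(name): name is "side" or "top" or "wrist"; returns the picture (400x640x3 uint8, red, green, blue); there is no depth.
- viewer.camera_model(name): a dict with "K" (3x3 intrinsics, pixels), "pose" (4x4, takes a point from camera to world coordinates); the wrist camera has in their place "T_tool_cam" (4x4, takes a point from camera to tool coordinates, whose origin is the TCP and whose axes are the flange's). Camera axes: x right, y down, z forward; pixel columns grow to the right and rows downward; lengths in m; the calibration is good to about 2 mm. The wrist camera is an equidistant fisheye: a pixel r from the principal point sees the ray r / f radians off the axis. A picture is of the moment at which its call begins: read the wrist's pose just before it. camera_model takes no time and is no camera call.
- workorder.hand_in(): hands the job in, once; it reports no verdict.
The state is a dict: "time_s": time; "qpos": joint angles; "joint_vel": joint speeds; "tau": joint torques, N m; "ee_pos": TCP position; "eef_rot": TCP orientation; "force": force on the tool from outside, world axes, zero at the start; "moment": the same for the moment, N m; "grip_width": finger opening in m.
Only numpy, scipy, OpenCV 4.12 (cv2) and the standard library are available. Lean on these libraries where they do the work, as an engineer would, in place of code of your own. Each camera call takes 0.05 s, during which the arm holds its last target. There are 200 camera calls.

## Working session

There is one attempt and no reset: what is moved stays moved. The work goes in short steps, Python scripts to look and compute and a tool call to move; the robot and the scene stay as the last step left them, time stands still between calls to the robot, and variables do not carry over. Pictures are saved under pics/ and viewed, about 12 in all and at most 16, crops included, and the job is handed in when it is done.

Besides the shell and the picture viewer there is one more tool, called after "Emit:" by a JSON object that holds its "name" and its "arguments", one argument or row to a line. play_rows: Moves the arm, as the interface text tells. Its arguments: {"type":"object","properties":{"commands":{"type":"array","items":{"type":"object","properties":{"dx":{"type":"number"},"dy":{"type":"number"},"dz":{"type":"number"},"ax":{"type":"number"},"ay":{"type":"number"},"az":{"type":"number"}}}},"claw":{"type":"number"},"squeeze":{"type":"number"}},"required":["commands"]}

```bash
mkdir -p pics; python3 - <<'E'
from station import ctrl, viewer
import cv2,numpy as np
print(ctrl.get_obs())
for n in ["top","side","wrist"]:
    im=viewer.camera(n); cv2.imwrite(f"pics/{n}0.png",im[:,:,::-1])
    print(n,{k:np.round(v,4).tolist() if not isinstance(v,str) else v for k,v in viewer.camera_model(n).items()})
E
```

```text
{'time_s': 0.0, 'qpos': array([ 1.15438238e+00,  3.00466283e-01,  1.52156799e+00,  2.88612843e-05,
        1.32071785e+00, -6.65827418e-02]), 'joint_vel': array([ 0.00024402, -0.00091515,  0.00092472,  0.00153879, -0.00030208,
        0.00056598]), 'tau': array([ 1.95112414e-03, -5.31812847e+01, -3.52731800e+01,  7.09411665e-02,
        2.43060436e-02, -8.87274109e-05]), 'ee_pos': array([0.18839108, 0.51646   , 0.21289451]), 'eef_rot': array([-3.14043762e+00, -1.05036659e-04,  2.79175423e+00]), 'force': array([ 0.42230916, -0.0475572 , -0.093271  ]), 'moment': array([-0.01567776,  0.04460291,  0.01698636]), 'grip_width': 0.09389981868836925}
top {'K': [[450.9697, 0.0, 321.7078], [0.0, 450.9697, 199.9804], [0.0, 0.0, 1.0]], 'pose': [[-0.0248, -0.9969, 0.0744, 0.3639], [-0.9996, 0.024, -0.0117, 0.246], [0.0099, -0.0747, -0.9972, 1.1007], [0.0, 0.0, 0.0, 1.0]]}
side {'K': [[389.7671, 0.0, 325.6772], [0.0, 389.7671, 196.3958], [0.0, 0.0, 1.0]], 'pose': [[-0.9365, -0.2163, 0.2762, 0.2001], [-0.3507, 0.5638, -0.7478, 0.887], [0.006, -0.7971, -0.6038, 0.5711], [0.0, 0.0, 0.0, 1.0]]}
wrist {'K': [[309.7069, 0.0, 321.1053], [0.0, 309.7069, 204.3184], [0.0, 0.0, 1.0]], 'T_tool_cam': [[-0.0001, -0.9654, -0.2608, 0.0743], [1.0, -0.0001, -0.0001, 0.0007], [0.0001, -0.2608, 0.9654, -0.1714], [0.0, 0.0, 0.0, 1.0]]}
```

View pics/top0.png

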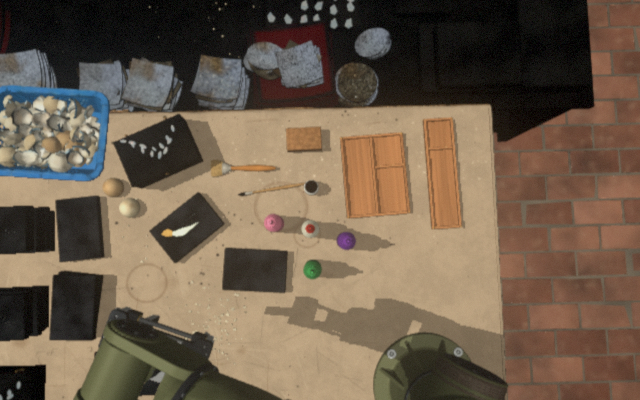

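View pics/side0.png

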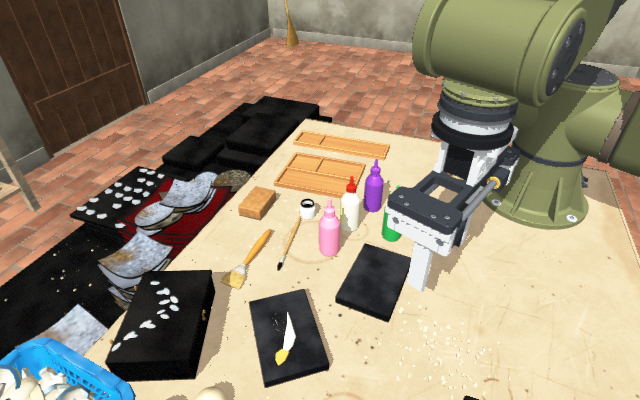

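Candidates for the bottle (top view): white with red nozzle (309,229) is the one meant; pink (273,222), purple (346,240) and green (313,269) are decoys. Pot (310,187), block (304,139), flat brush (245,169), round brush (275,188), trays (376,175) and (443,173), plain panel (255,270), inlay panel (187,228). Next, one close crop plus measuring.

```bash
cat > h.py <<'E'
import numpy as np,cv2
from station import ctrl,viewer
from scipy.spatial.transform import Rotation as R
def ray(n,uv,obs=None):
    m=viewer.camera_model(n);K=np.array(m["K"]);x=(uv[0]-K[0,2])/K[0,0];y=(uv[1]-K[1,2])/K[1,1]
    if n=="wrist":
        r=np.hypot(x,y);d=np.array([x/r*np.sin(r),y/r*np.sin(r),np.cos(r)]) if r>0 else np.array([0,0,1.])
        T=np.eye(4);T[:3,:3]=R.from_euler("xyz",obs["eef_rot"]).as_matrix();T[:3,3]=obs["ee_pos"]
        P=T@np.array(m["T_tool_cam"])
    else: d=np.array([x,y,1.]);P=np.array(m["pose"])
    return P[:3,3],P[:3,:3]@d
def on(n,uv,z,obs=None):
    o,d=ray(n,uv,obs);return (o+d*(z-o[2])/d[2])[:2]
def rect(n,mask,z,obs=None):
    """largest contour of mask -> world rect on plane z: centre, size, long-axis angle"""
    c=max(cv2.findContours(mask.astype(np.uint8),cv2.RETR_EXTERNAL,cv2.CHAIN_APPROX_NONE)[0],key=cv2.contourArea)[:,0,:]
    P=np.array([on(n,p,z,obs) for p in c],np.float32)
    b=cv2.boxPoints(cv2.minAreaRect(P*1000))/1000
    e=[b[1]-b[0],b[2]-b[1]];l=max(e,key=np.linalg.norm)
    return b.mean(0).round(4),np.sort([np.linalg.norm(x) for x in e]).round(4),round(float(np.degrees(np.arctan2(l[1],l[0])))%180,1)
def win(mask,x0,y0,x1,y1):
    w=np.zeros(mask.shape,bool);w[y0:y1,x0:x1]=True;return mask&w
E
python3 - <<'E'
from h import *
im=cv2.imread("pics/top0.png")
cv2.imwrite("pics/crop.png",cv2.resize(im[100:300,205:470],None,fx=3,fy=3,interpolation=cv2.INTER_CUBIC))
h,s,v=cv2.split(cv2.cvtColor(im,cv2.COLOR_BGR2HSV))
print(im[175,376],im[139,304],im[150,320+10],im[169,262],im[300,250],h[175,376],s[175,376],h[150,330],s[150,330],h[139,304],s[139,304])
wood=(s>125)
for nm,w,z in [("sq",(335,125,418,225),.012),("long",(420,112,470,235),.012),("block",(282,122,328,156),.027),("flat",(205,155,285,182),.012)]:
    print(nm,rect("top",win(wood,*w),z))
dark=v<75
print("plain",rect("top",win(dark,218,240,298,300),.019))
print("round",rect("top",win(v<115,235,178,302,200),.006))
for nm,p,z in [("bottle tip",(309,229),.13),("pink",(273,222),.13),("purple",(346,240),.13),("green",(313,269),.13),("pot",(310.5,186.5),.034)]: print(nm,on("top",p,z).round(3))
for nm,p in [("pot side",(307,200))]: print(nm,on("side",p,.034).round(3))
print("tip side",on("side",(351,181),.13).round(3))
E
```

```text
[ 58  89 128] [ 79 119 165] [ 92 117 136] [ 70 122 177] [127 159 184] 13 139 17 83 14 133
sq (array([0.5039, 0.1029], dtype=float32), array([0.1528, 0.198 ], dtype=float32), 3.4)
long (array([ 0.5057, -0.0614], dtype=float32), array([0.0726, 0.2694], dtype=float32), 2.0)
block (array([0.5926, 0.2735], dtype=float32), array([0.0537, 0.0797], dtype=float32), 88.9)
flat (array([0.5284, 0.3993], dtype=float32), array([0.0123, 0.1044], dtype=float32), 88.7)
plain (array([0.2825, 0.3961], dtype=float32), array([0.0968, 0.1475], dtype=float32), 85.7)
round (array([0.4649, 0.4278], dtype=float32), array([0.0049, 0.0122], dtype=float32), 88.6)
bottle tip [0.375 0.263]
pink [0.391 0.34 ]
purple [0.349 0.185]
green [0.289 0.257]
pot [0.476 0.259]
pot side [0.48  0.249]
tip side [0.373 0.275]
```

View pics/crop.png

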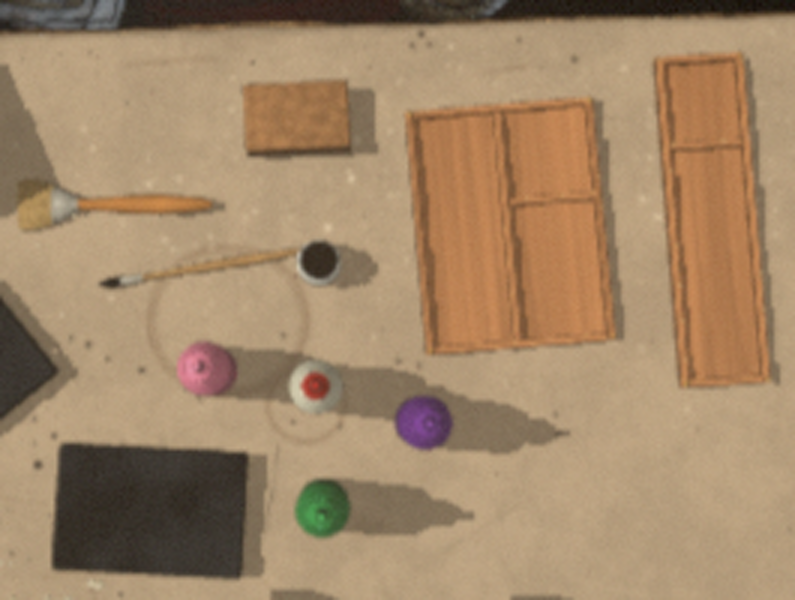

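The close crop confirms the choice: white bottle with red nozzle at crop (316,386), i.e. top-view (310,229). Square tray's small bay and long tray's short bay point to +x, and the long bay of the square tray is on +y. The round brush's handle end runs up to the pot, so the bottle goes first, then the pot.

Emit:
{"name": "play_rows", "arguments": {
  "commands": [
    {"dx": -0.026,"dy": -0.017},
    {"dx": -0.026,"dy": -0.017},
    {"dx": -0.026,"dy": -0.017},
    {"dx": -0.026,"dy": -0.017},
    {"dx": -0.026,"dy": -0.017}
  ],
  "claw": 1
}}

```text
validation failed for argument at $.co...
```

Emit:
{"name": "play_rows", "arguments": {
  "commands": [
    {"dx": -0.026,"dy": -0.017},
    {"dx": -0.026,"dy": -0.017},
    {"dx": -0.026,"dy": -0.017},
    {"dx": -0.026,"dy": -0.017},
    {"dx": -0.026,"dy": -0.017}
  ]
}}

```text
validation failed for argument at $.co...
```

Emit:
{"name": "play_rows", "arguments": {
  "commands": [
    {"az": 7},
    {"az": 7},
    {"az": 7},
    {"az": 7},
    {"az": 7}
  ]
}}

```text
validation failed for argument at $.co...
```

Emit:
{"name": "play_rows", "arguments": {
  "commands": [
    {"az": 7},
    {"az": 7},
    {"az": 7},
    {"az": 7},
    {"az": 7}
  ]
}}

```text
validation failed for argument at $.co...
```

Emit:
{"name": "play_rows", "arguments": {
  "commands": [
    {"dx": -0.026,"dy": -0.017,"dz": 0,"ax": 0,"ay": 0,"az": 0},
    {"dx": -0.026,"dy": -0.017,"dz": 0,"ax": 0,"ay": 0,"az": 0},
    {"dx": -0.026,"dy": -0.017,"dz": 0,"ax": 0,"ay": 0,"az": 0},
    {"dx": -0.026,"dy": -0.017,"dz": 0,"ax": 0,"ay": 0,"az": 0},
    {"dx": -0.026,"dy": -0.017,"dz": 0,"ax": 0,"ay": 0,"az": 0}
  ],
  "claw": 1
}}

```text
time_s: 0.57
ee_pos: [0.281, 0.3903, 0.211]
eef_rot: [-3.138, -0.001, 2.799]
force: [0.2, 0.4, -0.5]
grip_width: 0.0936
```

Emit:
{"name": "play_rows", "arguments": {
  "commands": [
    {"dx": -0.026,"dy": -0.017,"dz": 0,"ax": 0,"ay": 0,"az": 0},
    {"dx": -0.026,"dy": -0.017,"dz": 0,"ax": 0,"ay": 0,"az": 0},
    {"dx": -0.026,"dy": -0.017,"dz": 0,"ax": 0,"ay": 0,"az": 0},
    {"dx": -0.026,"dy": -0.017,"dz": 0,"ax": 0,"ay": 0,"az": 0},
    {"dx": -0.026,"dy": -0.017,"dz": 0,"ax": 0,"ay": 0,"az": 0}
  ]
}}

```text
time_s: 0.98
ee_pos: [0.3778, 0.2595, 0.2108]
eef_rot: [-3.137, -0.002, 2.8]
force: [0.1, 0.2, -0.9]
grip_width: 0.0938
```

Emit:
{"name": "play_rows", "arguments": {
  "commands": [
    {"dx": 0,"dy": 0,"dz": 0,"ax": 0,"ay": 0,"az": 7},
    {"dx": 0,"dy": 0,"dz": 0,"ax": 0,"ay": 0,"az": 7},
    {"dx": 0,"dy": 0,"dz": 0,"ax": 0,"ay": 0,"az": 7},
    {"dx": 0,"dy": 0,"dz": 0,"ax": 0,"ay": 0,"az": 7},
    {"dx": 0,"dy": 0,"dz": 0,"ax": 0,"ay": 0,"az": 7}
  ]
}}

```text
time_s: 1.4
ee_pos: [0.3811, 0.2536, 0.2101]
eef_rot: [-3.136, 0.002, 2.178]
force: [0.1, -0.8, -0.4]
grip_width: 0.0936
```

Emit:
{"name": "play_rows", "arguments": {
  "commands": [
    {"dx": 0,"dy": 0,"dz": 0,"ax": 0,"ay": 0,"az": 7},
    {"dx": 0,"dy": 0,"dz": 0,"ax": 0,"ay": 0,"az": 7},
    {"dx": 0,"dy": 0,"dz": 0,"ax": 0,"ay": 0,"az": 7},
    {"dx": 0,"dy": 0,"dz": 0,"ax": 0,"ay": 0,"az": 7},
    {"dx": 0,"dy": 0,"dz": 0,"ax": 0,"ay": 0,"az": 7}
  ]
}}

```text
time_s: 1.82
ee_pos: [0.3807, 0.2531, 0.2092]
eef_rot: [-3.136, 0.006, 1.553]
force: [0.4, -0.3, -0.3]
grip_width: 0.0936
```

```bash
python3 - <<'E'
from h import *
o=ctrl.get_obs(); im=viewer.camera("wrist")[:,:,::-1]; cv2.imwrite("pics/w1.png",im)
print(o["ee_pos"],o["eef_rot"],o["qpos"])
np.save("o1.npy",np.r_[o["ee_pos"],o["eef_rot"]])
h,s,v=cv2.split(cv2.cvtColor(np.ascontiguousarray(im),cv2.COLOR_BGR2HSV))
m=(((h<6)|(h>174))&(s>170)&(v>90)).astype(np.uint8)
n,l,st,c=cv2.connectedComponentsWithStats(m)
for i in range(1,n):
    if st[i,4]>25: print(st[i],c[i].round(1),on("wrist",c[i],.115,o).round(3))
E
```

```text
[0.38074662 0.25308083 0.20923857] [-3.13604819  0.00585389  1.55341129] [ 0.50781304  0.10013734  1.77087892 -0.00238628  1.27830945  0.52591118]
[307 183  22  24 407] [317.6 194.7] [0.379 0.266]
```

View pics/w1.png

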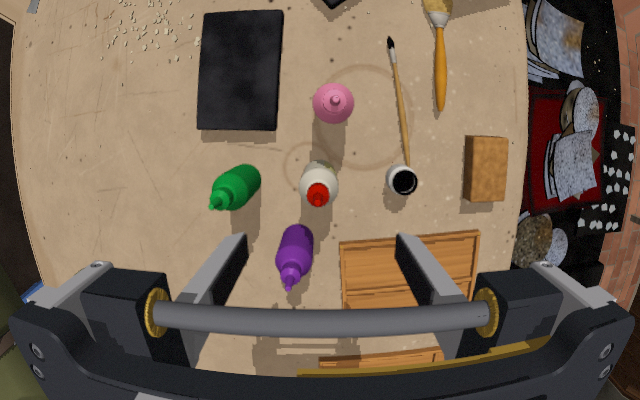

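Wrist view: bottle nozzle (318,195) between decoys pink (333,102), green (236,187), purple (295,257); pot (403,181), with the round brush's end touching it at (408,163); block (486,168). The bottle at (0.377,0.265) agrees with the top view within 5 mm.

Emit:
{"name": "play_rows", "arguments": {
  "commands": [
    {"dx": 0.012,"dy": -0.004,"dz": 0,"ax": 0,"ay": 0,"az": 0},
    {"dx": 0,"dy": 0,"dz": 0.02,"ax": 0,"ay": 0,"az": 0},
    {"dx": 0,"dy": 0,"dz": 0.02,"ax": 0,"ay": 0,"az": 0},
    {"dx": 0,"dy": 0,"dz": 0.02,"ax": 0,"ay": 0,"az": 0},
    {"dx": 0,"dy": 0,"dz": 0,"ax": 0,"ay": 0,"az": 0}
  ],
  "claw": 0.75
}}

```text
time_s: 2.28
ee_pos: [0.3768, 0.2655, 0.1477]
eef_rot: [-3.138, 0.005, 1.556]
force: [-0.4, -0.3, -1.4]
grip_width: 0.0706
```

```bash
python3 - <<'E'
from h import *
a=np.load("o1.npy");o={"ee_pos":a[:3],"eef_rot":a[3:]}
im=cv2.imread("pics/w1.png");h,s,v=cv2.split(cv2.cvtColor(im,cv2.COLOR_BGR2HSV))
for p,z,n in [((403,180),.034,"pot"),((390,40),.004,"rb bristle"),((401,105),.008,"rb mid"),((407.5,163),.006,"rb end"),((440,65),.014,"fb handle"),((441,109),.01,"fb end"),((440,15),.012,"fb bristle"),((341,242),.012,"sq corner lo x hi y"),((478,231),.012,"sq corner hi x hi y")]: print(n,on("wrist",p,z,o).round(4))
print("block",rect("wrist",win(s>125,455,125,515,212),.027,o))
t=cv2.imread("pics/top0.png")
for p,z,n in [((205+319/3,100+260/3),.034,"pot top"),((205+101/3,100+283/3),.004,"rb br"),((205+200/3,100+267/3),.008,"rb mid"),((205+297/3,100+250/3),.006,"rb end"),((205+150/3,100+204/3),.014,"fb mid"),((205+214/3,100+205/3),.01,"fb end"),((205+19/3,100+204/3),.012,"fb bristle")]: print(n,on("top",p,z).round(4))
for nm,cs in {"sq":[(408,113),(592,98),(619,340),(430,352)],"lg":[(656,58),(741,53),(770,381),(682,386)]}.items():
    P=np.array([on("top",(205+u/3,100+w/3),.012) for u,w in cs]);print(nm,P.round(4).tolist(),P.mean(0).round(4), [round(float(np.degrees(np.arctan2(*(q[::-1])))),1) for q in (P[0]-P[3],P[1]-P[2])])
E
```

```text
pot [0.4767 0.2621]
rb bristle [0.4682 0.4322]
rb mid [0.4794 0.3499]
rb end [0.4893 0.2782]
fb handle [0.5287 0.4025]
fb end [0.531  0.3474]
fb bristle [0.5331 0.4703]
sq corner lo x hi y [0.4055 0.1776]
sq corner hi x hi y [0.5977 0.1863]
block (array([0.5907, 0.2752], dtype=float32), array([0.0651, 0.0847], dtype=float32), 91.6)
pot top [0.4758 0.2573]
rb br [0.4644 0.435 ]
rb mid [0.4752 0.3541]
rb end [0.4874 0.2753]
fb mid [0.5267 0.393 ]
fb end [0.5253 0.3417]
fb bristle [0.5295 0.4992]
sq [[0.5969, 0.1822], [0.6059, 0.0314], [0.4075, 0.0171], [0.4016, 0.1699]] [0.503  0.1001] [3.6, 4.1]
lg [[0.638, -0.0225], [0.6406, -0.0925], [0.3715, -0.1035], [0.3693, -0.0322]] [ 0.5048 -0.0627] [2.1, 2.3]
```

Emit:
{"name": "play_rows", "arguments": {
  "commands": [
    {"dx": 0,"dy": 0,"dz": 0.022,"ax": 0,"ay": 0,"az": 0},
    {"dx": 0,"dy": 0,"dz": 0.022,"ax": 0,"ay": 0,"az": 0},
    {"dx": 0,"dy": 0,"dz": 0.022,"ax": 0,"ay": 0,"az": 0},
    {"dx": 0,"dy": 0,"dz": 0.022,"ax": 0,"ay": 0,"az": 0},
    {"dx": 0,"dy": 0,"dz": 0,"ax": 0,"ay": 0,"az": 0}
  ]
}}

```text
time_s: 2.7
ee_pos: [0.3781, 0.2661, 0.0607]
eef_rot: [-3.141, 0.003, 1.569]
force: [-0.5, 0.6, 0.1]
grip_width: 0.0705
```

Emit:
{"name": "play_rows", "arguments": {
  "commands": [
    {"dx": 0,"dy": 0,"dz": 0,"ax": 0,"ay": 0,"az": 0},
    {"dx": 0,"dy": 0,"dz": 0,"ax": 0,"ay": 0,"az": 0},
    {"dx": 0,"dy": 0,"dz": 0,"ax": 0,"ay": 0,"az": 0},
    {"dx": 0,"dy": 0,"dz": 0,"ax": 0,"ay": 0,"az": 0},
    {"dx": 0,"dy": 0,"dz": 0,"ax": 0,"ay": 0,"az": 0}
  ],
  "claw": 0.3,
  "squeeze": 25
}}

```text
time_s: 3.12
ee_pos: [0.3804, 0.2673, 0.0664]
eef_rot: [3.138, -0.0, 1.573]
force: [0.1, -0.5, -1.5]
grip_width: 0.0407
```

Emit:
{"name": "play_rows", "arguments": {
  "commands": [
    {"dx": 0,"dy": 0,"dz": 0,"ax": 0,"ay": 0,"az": 0},
    {"dx": 0,"dy": 0,"dz": 0,"ax": 0,"ay": 0,"az": 0},
    {"dx": 0,"dy": 0,"dz": 0,"ax": 0,"ay": 0,"az": 0},
    {"dx": 0,"dy": 0,"dz": 0,"ax": 0,"ay": 0,"az": 0},
    {"dx": 0,"dy": 0,"dz": 0,"ax": 0,"ay": 0,"az": 0}
  ]
}}

```text
time_s: 3.53
ee_pos: [0.3807, 0.2676, 0.0678]
eef_rot: [3.136, -0.001, 1.573]
force: [0.2, 0.1, -1.2]
grip_width: 0.0399
```

Emit:
{"name": "play_rows", "arguments": {
  "commands": [
    {"dx": 0,"dy": 0,"dz": -0.02,"ax": 0,"ay": 0,"az": 0},
    {"dx": 0,"dy": 0,"dz": -0.02,"ax": 0,"ay": 0,"az": 0},
    {"dx": 0,"dy": 0,"dz": -0.02,"ax": 0,"ay": 0,"az": 0},
    {"dx": 0,"dy": 0,"dz": -0.02,"ax": 0,"ay": 0,"az": 0},
    {"dx": 0,"dy": 0,"dz": -0.02,"ax": 0,"ay": 0,"az": 0}
  ]
}}

```text
time_s: 3.95
ee_pos: [0.3778, 0.2661, 0.167]
eef_rot: [-3.138, 0.004, 1.573]
force: [-0.5, -0.6, -1.4]
grip_width: 0.0399
```

Emit:
{"name": "play_rows", "arguments": {
  "commands": [
    {"dx": 0,"dy": 0.022,"dz": 0,"ax": 0,"ay": 0,"az": 0},
    {"dx": 0,"dy": 0.022,"dz": 0,"ax": 0,"ay": 0,"az": 0},
    {"dx": 0,"dy": 0.022,"dz": 0,"ax": 0,"ay": 0,"az": 0},
    {"dx": -0.021,"dy": 0.015,"dz": 0,"ax": 0,"ay": 0,"az": 0},
    {"dx": -0.021,"dy": 0.015,"dz": 0,"ax": 0,"ay": 0,"az": 0}
  ]
}}

```text
time_s: 4.37
ee_pos: [0.4769, 0.2269, 0.1725]
eef_rot: [3.138, -0.0, 1.579]
force: [0.8, -0.6, -0.9]
grip_width: 0.04
```

Emit:
{"name": "play_rows", "arguments": {
  "commands": [
    {"dx": -0.025,"dy": 0.012,"dz": 0,"ax": 0,"ay": 0,"az": 0},
    {"dx": -0.025,"dy": 0.012,"dz": 0,"ax": 0,"ay": 0,"az": 0},
    {"dx": -0.025,"dy": 0.012,"dz": 0,"ax": 0,"ay": 0,"az": 0},
    {"dx": -0.025,"dy": 0.012,"dz": 0,"ax": 0,"ay": 0,"az": 0},
    {"dx": -0.025,"dy": 0.012,"dz": 0,"ax": 0,"ay": 0,"az": 0}
  ]
}}

```text
time_s: 4.78
ee_pos: [0.5405, 0.0972, 0.1713]
eef_rot: [3.141, 0.0, 1.581]
force: [-0.2, 1.1, -1.3]
grip_width: 0.0402
```

Emit:
{"name": "play_rows", "arguments": {
  "commands": [
    {"dx": -0.025,"dy": 0.01,"dz": 0,"ax": 0,"ay": 0,"az": 0},
    {"dx": -0.025,"dy": 0.01,"dz": 0,"ax": 0,"ay": 0,"az": 0},
    {"dx": -0.025,"dy": 0.01,"dz": 0,"ax": 0,"ay": 0,"az": 0},
    {"dx": -0.025,"dy": 0.01,"dz": 0,"ax": 0,"ay": 0,"az": 0},
    {"dx": -0.025,"dy": 0.01,"dz": 0,"ax": 0,"ay": 0,"az": 0}
  ]
}}

```text
time_s: 5.2
ee_pos: [0.5933, -0.0343, 0.1701]
eef_rot: [-3.14, -0.0, 1.581]
force: [0.4, 0.3, -1.0]
grip_width: 0.0399
```

Emit:
{"name": "play_rows", "arguments": {
  "commands": [
    {"dx": -0.012,"dy": 0.004,"dz": 0.01,"ax": 0,"ay": 0,"az": 0},
    {"dx": -0.012,"dy": 0.004,"dz": 0.015,"ax": 0,"ay": 0,"az": 0},
    {"dx": 0,"dy": 0,"dz": 0.015,"ax": 0,"ay": 0,"az": 0},
    {"dx": 0,"dy": 0,"dz": 0.01,"ax": 0,"ay": 0,"az": 0},
    {"dx": 0,"dy": 0,"dz": 0,"ax": 0,"ay": 0,"az": 0}
  ]
}}

```text
time_s: 5.62
ee_pos: [0.602, -0.064, 0.115]
eef_rot: [-3.138, -0.0, 1.575]
force: [-0.2, -0.4, -2.1]
grip_width: 0.0402
```

```bash
python3 - <<'E'
from h import *
o=ctrl.get_obs(); print(o["ee_pos"])
a=viewer.camera("side"); b=viewer.camera("wrist")
cv2.imwrite("pics/p2.png",np.hstack([cv2.resize(a[100:230,260:460],(400,260)),cv2.resize(b,(400,250)).copy() if 0 else cv2.resize(b,(400,260))])[:,:,::-1])
E
```

```text
[ 0.60198974 -0.06404648  0.11496943]
```

View pics/p2.png

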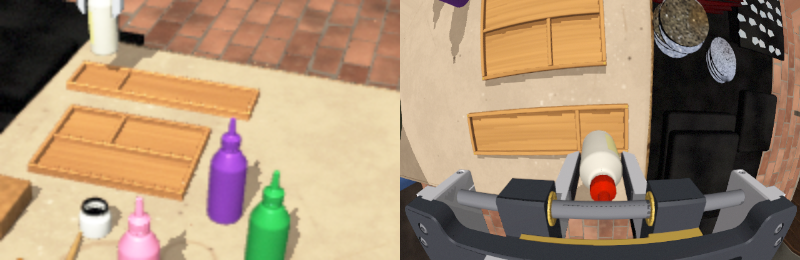

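Side+wrist view: the bottle hangs over the short bay, upright. Now lower it.

Emit:
{"name": "play_rows", "arguments": {
  "commands": [
    {"dx": 0.007,"dy": 0,"dz": 0.015,"ax": 0,"ay": 0,"az": 0},
    {"dx": 0,"dy": 0,"dz": 0.014,"ax": 0,"ay": 0,"az": 0},
    {"dx": 0,"dy": 0,"dz": 0.008,"ax": 0,"ay": 0,"az": 0},
    {"dx": 0,"dy": 0,"dz": 0.003,"ax": 0,"ay": 0,"az": 0},
    {"dx": 0,"dy": 0,"dz": 0,"ax": 0,"ay": 0,"az": 0}
  ]
}}

```text
time_s: 6.13
ee_pos: [0.6048, -0.0543, 0.0808]
eef_rot: [3.135, 0.001, 1.579]
force: [-0.4, 0.2, -1.8]
grip_width: 0.0398
```

Emit:
{"name": "play_rows", "arguments": {
  "commands": [
    {"dx": 0,"dy": 0,"dz": 0.001,"ax": 0,"ay": 0,"az": 0},
    {"dx": 0,"dy": 0,"dz": 0.001,"ax": 0,"ay": 0,"az": 0},
    {"dx": 0,"dy": 0,"dz": 0,"ax": 0,"ay": 0,"az": 0},
    {"dx": 0,"dy": 0,"dz": 0,"ax": 0,"ay": 0,"az": 0},
    {"dx": 0,"dy": 0,"dz": 0,"ax": 0,"ay": 0,"az": 0}
  ]
}}

```text
time_s: 6.55
ee_pos: [0.606, -0.0543, 0.0817]
eef_rot: [3.131, 0.002, 1.579]
force: [1.0, 0.1, -1.0]
grip_width: 0.0398
```

Emit:
{"name": "play_rows", "arguments": {
  "commands": [
    {"dx": -0.003,"dy": -0.003,"dz": 0.004,"ax": 0,"ay": 0,"az": 0},
    {"dx": 0,"dy": 0,"dz": 0.004,"ax": 0,"ay": 0,"az": 0},
    {"dx": 0,"dy": 0,"dz": 0.004,"ax": 0,"ay": 0,"az": 0},
    {"dx": 0,"dy": 0,"dz": 0.003,"ax": 0,"ay": 0,"az": 0},
    {"dx": 0,"dy": 0,"dz": 0.002,"ax": 0,"ay": 0,"az": 0}
  ]
}}

```text
time_s: 6.97
ee_pos: [0.6041, -0.0583, 0.0686]
eef_rot: [3.127, 0.003, 1.579]
force: [-12.4, 2.1, 25.5]
grip_width: 0.0401
```

Emit:
{"name": "play_rows", "arguments": {
  "commands": [
    {"dx": 0,"dy": 0,"dz": 0,"ax": 0,"ay": 0,"az": 0},
    {"dx": 0,"dy": 0,"dz": 0,"ax": 0,"ay": 0,"az": 0},
    {"dx": 0,"dy": 0,"dz": 0,"ax": 0,"ay": 0,"az": 0},
    {"dx": 0,"dy": 0,"dz": 0,"ax": 0,"ay": 0,"az": 0},
    {"dx": 0,"dy": 0,"dz": 0,"ax": 0,"ay": 0,"az": 0}
  ],
  "claw": 0.75
}}

```text
time_s: 7.38
ee_pos: [0.6044, -0.0586, 0.0687]
eef_rot: [3.126, 0.003, 1.579]
force: [-0.8, 0.6, -0.2]
grip_width: 0.069
```

Emit:
{"name": "play_rows", "arguments": {
  "commands": [
    {"dx": 0,"dy": 0,"dz": -0.02,"ax": 0,"ay": 0,"az": 0},
    {"dx": 0,"dy": 0,"dz": -0.03,"ax": 0,"ay": 0,"az": 0},
    {"dx": 0,"dy": 0,"dz": -0.03,"ax": 0,"ay": 0,"az": 0},
    {"dx": 0,"dy": 0,"dz": -0.03,"ax": 0,"ay": 0,"az": 0},
    {"dx": 0,"dy": 0,"dz": -0.03,"ax": 0,"ay": 0,"az": 0}
  ]
}}

```text
time_s: 7.8
ee_pos: [0.599, -0.0577, 0.2046]
eef_rot: [-3.141, 0.001, 1.579]
force: [1.1, -0.2, -0.4]
grip_width: 0.0705
```

Emit:
{"name": "play_rows", "arguments": {
  "commands": [
    {"dx": 0.033,"dy": -0.016,"dz": 0,"ax": 0,"ay": 0,"az": 0},
    {"dx": 0.033,"dy": -0.016,"dz": 0,"ax": 0,"ay": 0,"az": 0},
    {"dx": 0.033,"dy": -0.016,"dz": 0,"ax": 0,"ay": 0,"az": 0},
    {"dx": 0.033,"dy": -0.016,"dz": 0,"ax": 0,"ay": 0,"az": 0},
    {"dx": 0.033,"dy": -0.016,"dz": 0,"ax": 0,"ay": 0,"az": 0}
  ]
}}

```text
time_s: 8.22
ee_pos: [0.519, 0.1065, 0.2104]
eef_rot: [3.13, 0.002, 1.57]
force: [0.8, 1.1, 0.7]
grip_width: 0.0705
```

Emit:
{"name": "play_rows", "arguments": {
  "commands": [
    {"dx": 0.033,"dy": -0.01,"dz": 0,"ax": 0,"ay": 0,"az": 0},
    {"dx": 0.033,"dy": -0.01,"dz": 0,"ax": 0,"ay": 0,"az": 0},
    {"dx": 0.033,"dy": -0.01,"dz": 0,"ax": 0,"ay": 0,"az": 0},
    {"dx": 0.033,"dy": -0.01,"dz": 0,"ax": 0,"ay": 0,"az": 0},
    {"dx": 0.02,"dy": -0.005,"dz": 0,"ax": 0,"ay": 0,"az": 0}
  ]
}}

```text
time_s: 8.63
ee_pos: [0.4686, 0.2671, 0.2095]
eef_rot: [3.13, 0.002, 1.571]
force: [-0.5, -1.4, -0.3]
grip_width: 0.0706
```

```bash
python3 - <<'E'
from h import *
o=ctrl.get_obs(); print(o["ee_pos"],o["eef_rot"]); np.save("o3.npy",np.r_[o["ee_pos"],o["eef_rot"]])
b=viewer.camera("wrist"); a=viewer.camera("side")
cv2.imwrite("pics/w3.png",b[:,:,::-1]);cv2.imwrite("pics/s3.png",a[:,:,::-1])
cv2.imwrite("pics/p3.png",np.vstack([b,cv2.resize(a[100:210,240:440],(320,176)).repeat(1,0) if 0 else np.hstack([cv2.resize(a[100:210,240:440],(320,176)),np.zeros((176,320,3),np.uint8)])])[:,:,::-1])
E
```

```text
[0.46858104 0.26709894 0.20946292] [3.12968211e+00 1.68824857e-03 1.57071998e+00]
```

View pics/p3.png

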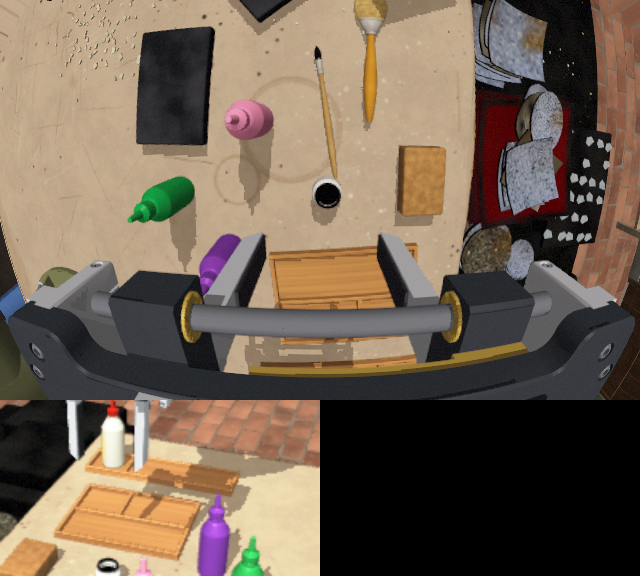

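Bottle stands upright in the short bay. Pot rim at (327,193), brush end at (336,176), clear of where the jaws go.

```bash
python3 - <<'E'
from h import *
a=np.load("o3.npy");o={"ee_pos":a[:3],"eef_rot":a[3:]}
im=cv2.imread("pics/w3.png");h,s,v=cv2.split(cv2.cvtColor(im,cv2.COLOR_BGR2HSV))
print("pot",on("wrist",(327,192),.034,o),rect("wrist",win(v<70,312,175,345,212),.034,o))
for p,z,n in [((317.5,48),.004,"rb bristle"),((327,112),.008,"rb mid"),((336,176),.006,"rb end"),((371,70),.014,"fb mid"),((370,122),.01,"fb end")]: print(n,on("wrist",p,z,o).round(4))
print("block",rect("wrist",win(s>105,392,140,452,225),.027,o))
E
```

```text
pot [0.47902919 0.26362804] (array([0.4797, 0.26  ], dtype=float32), array([0.0285, 0.0289], dtype=float32), 179.8)
rb bristle [0.4683 0.4352]
rb mid [0.4796 0.3554]
rb end [0.4909 0.2774]
fb mid [0.5312 0.4071]
fb end [0.531  0.3442]
block (array([0.5939, 0.2756], dtype=float32), array([0.0605, 0.086 ], dtype=float32), 91.0)
```

Emit:
{"name": "play_rows", "arguments": {
  "commands": [
    {"dx": -0.007,"dy": 0.01,"dz": 0.02,"ax": 0.7,"ay": 0,"az": 0},
    {"dx": 0,"dy": 0,"dz": 0.03,"ax": 0,"ay": 0,"az": 0},
    {"dx": 0,"dy": 0,"dz": 0.03,"ax": 0,"ay": 0,"az": 0},
    {"dx": 0,"dy": 0,"dz": 0.03,"ax": 0,"ay": 0,"az": 0},
    {"dx": 0,"dy": 0,"dz": 0.02,"ax": 0,"ay": 0,"az": 0}
  ]
}}

```text
time_s: 9.15
ee_pos: [0.4824, 0.2597, 0.0792]
eef_rot: [3.133, -0.002, 1.575]
force: [-0.5, 0.6, -0.7]
grip_width: 0.0705
```

Emit:
{"name": "play_rows", "arguments": {
  "commands": [
    {"dx": 0,"dy": -0.003,"dz": 0.016,"ax": 0,"ay": 0,"az": 0},
    {"dx": 0,"dy": 0,"dz": 0.016,"ax": 0,"ay": 0,"az": 0},
    {"dx": 0,"dy": 0,"dz": 0.016,"ax": 0,"ay": 0,"az": 0},
    {"dx": 0,"dy": 0,"dz": 0.012,"ax": 0,"ay": 0,"az": 0},
    {"dx": 0,"dy": 0,"dz": 0.006,"ax": 0,"ay": 0,"az": 0}
  ]
}}

```text
time_s: 9.57
ee_pos: [0.4792, 0.2555, 0.0076]
eef_rot: [3.139, 0.0, 1.571]
force: [-46.0, -13.4, 119.9]
grip_width: 0.0708
```

Emit:
{"name": "play_rows", "arguments": {
  "commands": [
    {"dx": 0,"dy": 0,"dz": 0,"ax": 0,"ay": 0,"az": 0},
    {"dx": 0,"dy": 0,"dz": 0,"ax": 0,"ay": 0,"az": 0},
    {"dx": 0,"dy": 0,"dz": 0,"ax": 0,"ay": 0,"az": 0},
    {"dx": 0,"dy": 0,"dz": 0,"ax": 0,"ay": 0,"az": 0},
    {"dx": 0,"dy": 0,"dz": 0,"ax": 0,"ay": 0,"az": 0}
  ],
  "claw": 0.25,
  "squeeze": 20
}}

```text
time_s: 9.98
ee_pos: [0.4807, 0.2537, 0.0092]
eef_rot: [3.138, -0.0, 1.569]
force: [-1.0, 0.4, -0.0]
grip_width: 0.0406
```

Emit:
{"name": "play_rows", "arguments": {
  "commands": [
    {"dx": 0,"dy": 0,"dz": 0,"ax": 0,"ay": 0,"az": 0},
    {"dx": 0,"dy": 0,"dz": 0,"ax": 0,"ay": 0,"az": 0},
    {"dx": 0,"dy": 0,"dz": 0,"ax": 0,"ay": 0,"az": 0},
    {"dx": 0,"dy": 0,"dz": -0.02,"ax": 0,"ay": 0,"az": 0},
    {"dx": 0,"dy": 0,"dz": -0.02,"ax": 0,"ay": 0,"az": 0}
  ]
}}

```text
time_s: 10.4
ee_pos: [0.4786, 0.2525, 0.0463]
eef_rot: [-3.139, 0.003, 1.569]
force: [-0.2, -0.2, 0.2]
grip_width: 0.0353
```

Emit:
{"name": "play_rows", "arguments": {
  "commands": [
    {"dx": 0,"dy": 0,"dz": -0.03,"ax": 0,"ay": 0,"az": 0},
    {"dx": 0,"dy": 0,"dz": -0.03,"ax": 0,"ay": 0,"az": -3.5},
    {"dx": -0.033,"dy": 0.015,"dz": 0,"ax": 0,"ay": 0,"az": 0},
    {"dx": -0.033,"dy": 0.015,"dz": 0,"ax": 0,"ay": 0,"az": 0},
    {"dx": -0.033,"dy": 0.015,"dz": 0,"ax": 0,"ay": 0,"az": 0}
  ]
}}

```text
time_s: 10.82
ee_pos: [0.5298, 0.1591, 0.1133]
eef_rot: [3.14, 0.002, 1.642]
force: [-0.3, -0.3, -1.0]
grip_width: 0.0353
```

Emit:
{"name": "play_rows", "arguments": {
  "commands": [
    {"dx": -0.025,"dy": 0.012,"dz": 0,"ax": 0,"ay": 0,"az": 0},
    {"dx": -0.025,"dy": 0.012,"dz": 0,"ax": 0,"ay": 0,"az": 0},
    {"dx": 0,"dy": 0,"dz": 0,"ax": 0,"ay": 0,"az": 0},
    {"dx": 0,"dy": 0,"dz": 0,"ax": 0,"ay": 0,"az": 0},
    {"dx": 0,"dy": 0,"dz": 0,"ax": 0,"ay": 0,"az": 0}
  ]
}}

```text
time_s: 11.23
ee_pos: [0.5605, 0.1028, 0.1135]
eef_rot: [3.139, 0.002, 1.637]
force: [-0.2, 0.4, 0.1]
grip_width: 0.0355
```

```bash
python3 - <<'E'
from h import *
o=ctrl.get_obs(); print(o["ee_pos"],o["eef_rot"]); np.save("o4.npy",np.r_[o["ee_pos"],o["eef_rot"]])
b=viewer.camera("wrist")[:,:,::-1]; cv2.imwrite("pics/w4.png",b)
E
```

```text
[0.56045088 0.10284804 0.11345344] [3.13938209e+00 2.39277599e-03 1.63667254e+00]
```

View pics/w4.png

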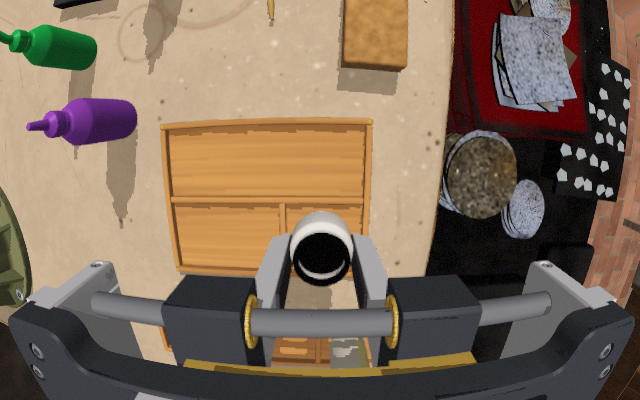

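Wrist view: square tray outer far corners at (162,123) and (372,120), long divider at row ~200, cross divider at (283,204); pot held upright at (321,248).

```bash
python3 - <<'E'
from h import *
a=np.load("o4.npy");o={"ee_pos":a[:3],"eef_rot":a[3:]}
P=[on("wrist",p,.012,o) for p in [(162,123),(372,120),(283,203),(175,201),(365,199),(178,271)]]
print(np.round(P,4).tolist())
d=P[1]-P[0];t=np.arctan2(d[1],d[0]);c=(P[0]+P[1])/2+.077*np.array([np.sin(t),-np.cos(t)])
print(np.linalg.norm(d),np.degrees(t),c)
for t,c in [(t,c),(np.radians(3.7),np.array([.503,.1015]))]:
  print([(c+np.array([[np.cos(t),-np.sin(t)],[np.sin(t),np.cos(t)]])@np.array(q)).round(4).tolist() for q in [(.058,-.036),(-.039,-.036),(0,.038),(19-0 and .019,.002)]])
E
```

```text
[[0.4058, 0.1749], [0.6016, 0.1842], [0.5272, 0.1038], [0.4186, 0.0988], [0.6019, 0.1124], [0.4144, 0.0212]]
0.19604620319781726 2.715751147139832 [0.50737992 0.10268024]
[[0.567, 0.0695], [0.4701, 0.0649], [0.5056, 0.1406], [0.5263, 0.1056]]
[[0.5632, 0.0693], [0.4664, 0.0631], [0.5005, 0.1394], [0.5218, 0.1047]]
```

Emit:
{"name": "play_rows", "arguments": {
  "commands": [
    {"dx": -0.017,"dy": 0.002,"dz": 0.01,"ax": 0,"ay": 0,"az": 0},
    {"dx": -0.017,"dy": 0.001,"dz": 0.02,"ax": 0,"ay": 0,"az": 0},
    {"dx": 0,"dy": 0,"dz": 0.02,"ax": 0,"ay": 0,"az": 0},
    {"dx": 0,"dy": 0,"dz": 0.015,"ax": 0,"ay": 0,"az": 0},
    {"dx": 0,"dy": 0,"dz": 0,"ax": 0,"ay": 0,"az": 0}
  ]
}}

```text
time_s: 11.7
ee_pos: [0.5648, 0.0736, 0.0474]
eef_rot: [3.137, 0.002, 1.644]
force: [-0.7, 0.7, -1.1]
grip_width: 0.0353
```

Emit:
{"name": "play_rows", "arguments": {
  "commands": [
    {"dx": 0,"dy": 0,"dz": 0,"ax": 0,"ay": 0,"az": 0},
    {"dx": 0,"dy": 0,"dz": 0,"ax": 0,"ay": 0,"az": 0},
    {"dx": 0,"dy": 0,"dz": 0,"ax": 0,"ay": 0,"az": 0},
    {"dx": 0,"dy": 0,"dz": 0,"ax": 0,"ay": 0,"az": 0},
    {"dx": 0,"dy": 0,"dz": 0,"ax": 0,"ay": 0,"az": 0}
  ]
}}

```text
time_s: 12.12
ee_pos: [0.565, 0.0767, 0.0505]
eef_rot: [3.134, 0.002, 1.648]
force: [-0.8, 0.0, -0.7]
grip_width: 0.0351
```

Emit:
{"name": "play_rows", "arguments": {
  "commands": [
    {"dx": -0.007,"dy": 0.001,"dz": 0.006,"ax": 0,"ay": 0,"az": 0},
    {"dx": 0,"dy": 0,"dz": 0.007,"ax": 0,"ay": 0,"az": 0},
    {"dx": 0,"dy": 0,"dz": 0.007,"ax": 0,"ay": 0,"az": 0},
    {"dx": 0,"dy": 0,"dz": 0.006,"ax": 0,"ay": 0,"az": 0},
    {"dx": 0,"dy": 0,"dz": 0.004,"ax": 0,"ay": 0,"az": 0}
  ]
}}

```text
time_s: 12.53
ee_pos: [0.568, 0.0689, 0.0195]
eef_rot: [3.131, 0.002, 1.648]
force: [-0.1, -0.4, -1.1]
grip_width: 0.0355
```

Emit:
{"name": "play_rows", "arguments": {
  "commands": [
    {"dx": 0,"dy": -0.001,"dz": 0.002,"ax": 0,"ay": 0,"az": 0},
    {"dx": 0,"dy": 0,"dz": 0.002,"ax": 0,"ay": 0,"az": 0},
    {"dx": 0,"dy": 0,"dz": 0.002,"ax": 0,"ay": 0,"az": 0},
    {"dx": 0,"dy": 0,"dz": 0.001,"ax": 0,"ay": 0,"az": 0},
    {"dx": 0,"dy": 0,"dz": 0.001,"ax": 0,"ay": 0,"az": 0}
  ]
}}

```text
time_s: 12.95
ee_pos: [0.5665, 0.0687, 0.0124]
eef_rot: [3.133, 0.002, 1.648]
force: [-7.3, -0.7, 14.7]
grip_width: 0.0352
```

Contact with the floor; open just a little (fingers are within the bay walls), then rise.

Emit:
{"name": "play_rows", "arguments": {
  "commands": [
    {"dx": 0,"dy": 0,"dz": 0,"ax": 0,"ay": 0,"az": 0},
    {"dx": 0,"dy": 0,"dz": 0,"ax": 0,"ay": 0,"az": 0},
    {"dx": 0,"dy": 0,"dz": 0,"ax": 0,"ay": 0,"az": 0},
    {"dx": 0,"dy": 0,"dz": 0,"ax": 0,"ay": 0,"az": 0},
    {"dx": 0,"dy": 0,"dz": -0.003,"ax": 0,"ay": 0,"az": 0}
  ],
  "claw": 0.45
}}

```text
time_s: 13.37
ee_pos: [0.5666, 0.0689, 0.0156]
eef_rot: [3.133, 0.002, 1.649]
force: [0.9, 0.8, -1.0]
grip_width: 0.0424
```

Emit:
{"name": "play_rows", "arguments": {
  "commands": [
    {"dx": 0,"dy": 0,"dz": -0.01,"ax": 0,"ay": 0,"az": 0},
    {"dx": 0,"dy": 0,"dz": -0.02,"ax": 0,"ay": 0,"az": 0},
    {"dx": 0,"dy": 0,"dz": -0.03,"ax": 0,"ay": 0,"az": 0},
    {"dx": 0,"dy": 0,"dz": -0.03,"ax": 0,"ay": 0,"az": 0},
    {"dx": 0,"dy": 0,"dz": -0.03,"ax": 0,"ay": 0,"az": 0}
  ]
}}

```text
time_s: 13.78
ee_pos: [0.5624, 0.0689, 0.1366]
eef_rot: [-3.139, 0.002, 1.649]
force: [-0.2, 0.0, -0.9]
grip_width: 0.0425
```

Emit:
{"name": "play_rows", "arguments": {
  "commands": [
    {"dx": 0.034,"dy": 0.008,"dz": 0,"ax": 0,"ay": 0,"az": 0},
    {"dx": 0.034,"dy": 0.008,"dz": 0,"ax": 0,"ay": 0,"az": 0},
    {"dx": 0.034,"dy": 0.008,"dz": 0,"ax": 0,"ay": 0,"az": 0},
    {"dx": 0.034,"dy": 0.008,"dz": 0,"ax": 0,"ay": 0,"az": 0},
    {"dx": 0.034,"dy": 0.008,"dz": 0,"ax": 0,"ay": 0,"az": 0}
  ],
  "claw": 0.85
}}

```text
time_s: 14.2
ee_pos: [0.5936, 0.2424, 0.1513]
eef_rot: [3.127, 0.001, 1.639]
force: [0.5, -0.4, 0.6]
grip_width: 0.072
```

Emit:
{"name": "play_rows", "arguments": {
  "commands": [
    {"dx": 0.028,"dy": 0.006,"dz": 0,"ax": 0,"ay": 0,"az": 0},
    {"dx": 0,"dy": 0,"dz": 0,"ax": 0,"ay": 0,"az": 3.5},
    {"dx": 0,"dy": 0,"dz": 0,"ax": 0,"ay": 0,"az": 0},
    {"dx": 0,"dy": 0,"dz": 0,"ax": 0,"ay": 0,"az": 0},
    {"dx": 0,"dy": 0,"dz": 0,"ax": 0,"ay": 0,"az": 0}
  ]
}}

```text
time_s: 14.62
ee_pos: [0.5967, 0.279, 0.1546]
eef_rot: [3.125, -0.001, 1.586]
force: [0.5, 0.3, 0.4]
grip_width: 0.0802
```

```bash
python3 - <<'E'
from h import *
o=ctrl.get_obs(); print(o["ee_pos"],o["eef_rot"]); np.save("o5.npy",np.r_[o["ee_pos"],o["eef_rot"]])
b=viewer.camera("wrist")[:,:,::-1]; cv2.imwrite("pics/w5.png",b)
a=viewer.camera("side")[:,:,::-1]; cv2.imwrite("pics/p5.png",np.vstack([b,np.hstack([cv2.resize(a[120:240,220:440],(365,200)),np.zeros((200,275,3),np.uint8)])]))
E
```

```text
[0.59666755 0.27900379 0.15455635] [ 3.12518998e+00 -1.47771378e-03  1.58574255e+00]
```

View pics/p5.png

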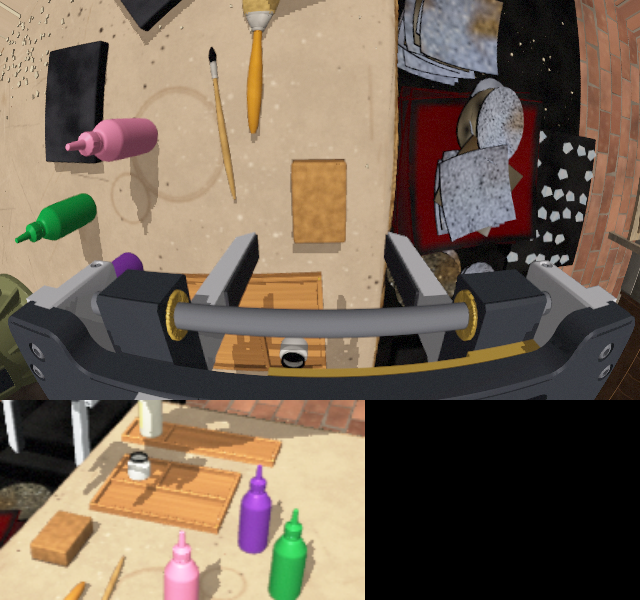

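Pot stands in the small bay. Block top face corners (292,160), (347,160), (346,243), (291,241).

```bash
python3 - <<'E'
from h import *
a=np.load("o5.npy");o={"ee_pos":a[:3],"eef_rot":a[3:]}
P=np.array([on("wrist",p,.027,o) for p in [(292,160),(347,160),(346,242),(291,241)]]);print(P.round(4).tolist(),P.mean(0))
for p,z,n in [((212,50),.004,"rb bristle"),((221.5,113),.008,"rb mid"),((235,200),.006,"rb end"),((255,70),.014,"fb mid"),((253,132),.01,"fb end")]: print(n,on("wrist",p,z,o).round(4))
E
```

```text
[[0.5715, 0.3186], [0.6249, 0.3193], [0.627, 0.2339], [0.5697, 0.2346]] [0.59827044 0.27658758]
rb bristle [0.4823 0.4369]
rb mid [0.4955 0.3667]
rb end [0.507  0.2726]
fb mid [0.5323 0.4096]
fb end [0.5299 0.3457]
```

Emit:
{"name": "play_rows", "arguments": {
  "commands": [
    {"dx": -0.003,"dy": 0,"dz": 0.02,"ax": 0.9,"ay": 0,"az": 0},
    {"dx": 0,"dy": 0,"dz": 0.03,"ax": 0,"ay": 0,"az": 0},
    {"dx": 0,"dy": 0,"dz": 0.03,"ax": 0,"ay": 0,"az": 0},
    {"dx": 0,"dy": 0,"dz": 0.015,"ax": 0,"ay": 0,"az": 0},
    {"dx": 0,"dy": 0,"dz": 0,"ax": 0,"ay": 0,"az": 0}
  ]
}}

```text
time_s: 15.13
ee_pos: [0.598, 0.2714, 0.0545]
eef_rot: [-3.142, -0.002, 1.583]
force: [-0.4, -0.5, -0.8]
grip_width: 0.0802
```

Emit:
{"name": "play_rows", "arguments": {
  "commands": [
    {"dx": 0,"dy": 0,"dz": 0.008,"ax": 0,"ay": 0,"az": 0},
    {"dx": 0,"dy": 0,"dz": 0,"ax": 0,"ay": 0,"az": 0},
    {"dx": 0,"dy": 0,"dz": 0,"ax": 0,"ay": 0,"az": 0},
    {"dx": 0,"dy": 0,"dz": 0,"ax": 0,"ay": 0,"az": 0},
    {"dx": 0,"dy": 0,"dz": 0,"ax": 0,"ay": 0,"az": 0}
  ]
}}

```text
time_s: 15.55
ee_pos: [0.5987, 0.2698, 0.0467]
eef_rot: [-3.141, -0.002, 1.582]
force: [0.0, 0.8, -0.3]
grip_width: 0.0796
```

Emit:
{"name": "play_rows", "arguments": {
  "commands": [
    {"dx": 0.006,"dy": -0.002,"dz": 0.008,"ax": 0,"ay": 0,"az": 0},
    {"dx": 0,"dy": 0,"dz": 0.008,"ax": 0,"ay": 0,"az": 0},
    {"dx": 0,"dy": 0,"dz": 0.006,"ax": 0,"ay": 0,"az": 0},
    {"dx": 0,"dy": 0,"dz": 0.003,"ax": 0,"ay": 0,"az": 0},
    {"dx": 0,"dy": 0,"dz": 0,"ax": 0,"ay": 0,"az": 0}
  ]
}}

```text
time_s: 15.97
ee_pos: [0.5971, 0.2773, 0.0211]
eef_rot: [3.139, -0.004, 1.583]
force: [0.0, 0.1, -0.7]
grip_width: 0.0798
```

Emit:
{"name": "play_rows", "arguments": {
  "commands": [
    {"dx": 0,"dy": 0,"dz": 0.003,"ax": 0,"ay": 0,"az": 0},
    {"dx": 0,"dy": 0,"dz": 0.001,"ax": 0,"ay": 0,"az": 0},
    {"dx": 0,"dy": 0,"dz": 0,"ax": 0,"ay": 0,"az": 0},
    {"dx": 0,"dy": 0,"dz": 0,"ax": 0,"ay": 0,"az": 0},
    {"dx": 0,"dy": 0,"dz": 0,"ax": 0,"ay": 0,"az": 0}
  ],
  "claw": 0.5,
  "squeeze": 40
}}

```text
time_s: 16.38
ee_pos: [0.5971, 0.2772, 0.0164]
eef_rot: [3.139, -0.003, 1.583]
force: [0.7, -0.1, -1.2]
grip_width: 0.055
```

Emit:
{"name": "play_rows", "arguments": {
  "commands": [
    {"dx": 0,"dy": 0,"dz": 0,"ax": 0,"ay": 0,"az": 0},
    {"dx": 0,"dy": 0,"dz": 0,"ax": 0,"ay": 0,"az": 0},
    {"dx": 0,"dy": 0,"dz": 0,"ax": 0,"ay": 0,"az": 0},
    {"dx": 0,"dy": 0,"dz": 0,"ax": 0,"ay": 0,"az": 0},
    {"dx": 0,"dy": 0,"dz": 0,"ax": 0,"ay": 0,"az": 0}
  ]
}}

```text
time_s: 16.8
ee_pos: [0.5973, 0.2771, 0.0169]
eef_rot: [3.139, -0.004, 1.583]
force: [0.1, -0.4, -0.0]
grip_width: 0.0545
```

Emit:
{"name": "play_rows", "arguments": {
  "commands": [
    {"dx": 0,"dy": 0,"dz": -0.02,"ax": 0,"ay": 0,"az": 0},
    {"dx": 0,"dy": 0,"dz": -0.02,"ax": 0,"ay": 0,"az": 0},
    {"dx": 0,"dy": 0,"dz": -0.02,"ax": 0,"ay": 0,"az": 0},
    {"dx": 0,"dy": 0,"dz": -0.02,"ax": 0,"ay": 0,"az": 0},
    {"dx": 0,"dy": 0,"dz": -0.02,"ax": 0,"ay": 0,"az": 0}
  ]
}}

```text
time_s: 17.22
ee_pos: [0.5946, 0.2758, 0.1151]
eef_rot: [-3.135, -0.0, 1.583]
force: [-0.2, -0.5, -0.3]
grip_width: 0.0549
```

Emit:
{"name": "play_rows", "arguments": {
  "commands": [
    {"dx": 0,"dy": 0,"dz": -0.004,"ax": 0,"ay": 0,"az": -7.1},
    {"dx": 0,"dy": 0,"dz": -0.004,"ax": 0,"ay": 0,"az": -7.1},
    {"dx": 0,"dy": 0,"dz": 0,"ax": 0,"ay": 0,"az": -7.1},
    {"dx": 0,"dy": 0,"dz": 0,"ax": 0,"ay": 0,"az": -7.1},
    {"dx": 0,"dy": 0,"dz": 0,"ax": 0,"ay": 0,"az": -7.1}
  ]
}}

```text
time_s: 17.63
ee_pos: [0.5966, 0.2766, 0.1305]
eef_rot: [3.138, -0.001, 2.209]
force: [0.5, -0.1, -1.7]
grip_width: 0.0547
```

Emit:
{"name": "play_rows", "arguments": {
  "commands": [
    {"dx": 0,"dy": 0,"dz": 0,"ax": 0,"ay": 0,"az": -7.1},
    {"dx": 0,"dy": 0,"dz": 0,"ax": 0,"ay": 0,"az": -7.1},
    {"dx": 0,"dy": 0,"dz": 0,"ax": 0,"ay": 0,"az": -7.1},
    {"dx": 0,"dy": 0,"dz": 0,"ax": 0,"ay": 0,"az": -7.1},
    {"dx": 0,"dy": 0,"dz": 0,"ax": 0,"ay": 0,"az": -7.1}
  ]
}}

```text
time_s: 18.05
ee_pos: [0.5966, 0.2766, 0.1309]
eef_rot: [3.137, 0.002, 2.834]
force: [0.4, -0.5, -0.1]
grip_width: 0.0549
```

Emit:
{"name": "play_rows", "arguments": {
  "commands": [
    {"dx": 0,"dy": 0,"dz": 0,"ax": 0,"ay": 0,"az": -7.1},
    {"dx": 0,"dy": 0,"dz": 0,"ax": 0,"ay": 0,"az": -7.1},
    {"dx": 0,"dy": 0,"dz": 0,"ax": 0,"ay": 0,"az": -7.1},
    {"dx": 0,"dy": 0,"dz": 0,"ax": 0,"ay": 0,"az": 0},
    {"dx": 0,"dy": 0,"dz": 0,"ax": 0,"ay": 0,"az": 0}
  ]
}}

```text
time_s: 18.47
ee_pos: [0.5964, 0.2766, 0.131]
eef_rot: [3.138, 0.003, -3.071]
force: [0.9, 0.7, -1.4]
grip_width: 0.0545
```

Emit:
{"name": "play_rows", "arguments": {
  "commands": [
    {"dx": 0.02,"dy": -0.029,"dz": 0,"ax": 0,"ay": 0,"az": 0},
    {"dx": 0.02,"dy": -0.029,"dz": 0,"ax": 0,"ay": 0,"az": 0},
    {"dx": 0.02,"dy": -0.029,"dz": 0,"ax": 0,"ay": 0,"az": 0},
    {"dx": 0.02,"dy": -0.029,"dz": 0,"ax": 0,"ay": 0,"az": 0},
    {"dx": 0.02,"dy": -0.029,"dz": 0,"ax": 0,"ay": 0,"az": 0}
  ]
}}

```text
time_s: 18.88
ee_pos: [0.503, 0.125, 0.128]
eef_rot: [3.137, 0.003, -3.088]
force: [0.9, -0.2, -0.5]
grip_width: 0.0547
```

Emit:
{"name": "play_rows", "arguments": {
  "commands": [
    {"dx": 0.02,"dy": -0.029,"dz": 0,"ax": 0,"ay": 0,"az": 0},
    {"dx": 0.015,"dy": -0.02,"dz": 0.01,"ax": 0,"ay": 0,"az": 0},
    {"dx": 0,"dy": 0,"dz": 0.02,"ax": 0,"ay": 0,"az": 0},
    {"dx": 0,"dy": 0,"dz": 0.02,"ax": 0,"ay": 0,"az": 0},
    {"dx": 0,"dy": 0,"dz": 0,"ax": 0,"ay": 0,"az": 0}
  ]
}}

```text
time_s: 19.3
ee_pos: [0.4665, 0.0673, 0.0784]
eef_rot: [3.138, 0.008, -3.116]
force: [-0.1, -0.2, -1.5]
grip_width: 0.0548
```

Emit:
{"name": "play_rows", "arguments": {
  "commands": [
    {"dx": 0,"dy": 0,"dz": 0,"ax": 0,"ay": 0,"az": 0},
    {"dx": 0,"dy": 0,"dz": 0,"ax": 0,"ay": 0,"az": 0},
    {"dx": 0,"dy": 0,"dz": 0,"ax": 0,"ay": 0,"az": 0},
    {"dx": 0,"dy": 0,"dz": 0,"ax": 0,"ay": 0,"az": 0},
    {"dx": 0,"dy": 0,"dz": 0,"ax": 0,"ay": 0,"az": 0}
  ]
}}

```text
time_s: 19.72
ee_pos: [0.4682, 0.0681, 0.0817]
eef_rot: [3.137, 0.011, -3.123]
force: [-0.3, -0.3, -1.2]
grip_width: 0.0548
```

Emit:
{"name": "play_rows", "arguments": {
  "commands": [
    {"dx": 0,"dy": -0.004,"dz": 0.01,"ax": 0.2,"ay": 0.6,"az": -2.2},
    {"dx": 0,"dy": 0,"dz": 0.012,"ax": 0,"ay": 0,"az": 0},
    {"dx": 0,"dy": 0,"dz": 0.005,"ax": 0,"ay": 0,"az": 0},
    {"dx": 0,"dy": 0,"dz": 0,"ax": 0,"ay": 0,"az": 0},
    {"dx": 0,"dy": 0,"dz": 0,"ax": 0,"ay": 0,"az": 0}
  ]
}}

```text
time_s: 20.13
ee_pos: [0.4701, 0.0649, 0.0564]
eef_rot: [3.141, 0.004, -3.083]
force: [0.1, -1.0, -1.0]
grip_width: 0.055
```

```bash
python3 - <<'E'
from h import *
o=ctrl.get_obs(); print(o["ee_pos"],o["eef_rot"]); np.save("o6.npy",np.r_[o["ee_pos"],o["eef_rot"]])
a=viewer.camera("side")[:,:,::-1];b=viewer.camera("wrist")[:,:,::-1]; cv2.imwrite("pics/w6.png",b)
cv2.imwrite("pics/p6.png",np.vstack([b,np.hstack([cv2.resize(a[120:220,260:420],(320,200),interpolation=cv2.INTER_CUBIC),np.zeros((200,320,3),np.uint8)])]))
E
```

```text
[0.47011111 0.06491126 0.05640116] [ 3.14126621  0.00448673 -3.08293019]
```

View pics/p6.png

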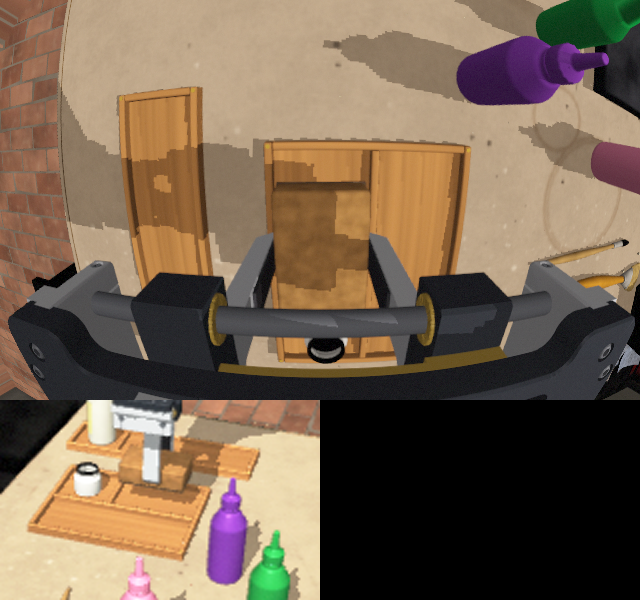

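Wrist view: tray's -x end corners (264,143) and (470,148), divider corner at (372,150); block held, its near top edge (275,190)-(371,191), centred between the bay walls. The pot is untouched at (326,348).

```bash
python3 - <<'E'
from h import *
a=np.load("o6.npy");o={"ee_pos":a[:3],"eef_rot":a[3:]}
P=np.array([on("wrist",p,.012,o) for p in [(264,143),(470,148)]])
d=P[1]-P[0];t=np.arctan2(-d[0],d[1]);c=P.mean(0)+.1*np.array([np.cos(t),np.sin(t)])
print(P.round(4).tolist(),np.linalg.norm(d),np.degrees(t),c)
Rm=np.array([[np.cos(t),-np.sin(t)],[np.sin(t),np.cos(t)]])
print("target",c+Rm@[-.039,-.036])
B=np.array([on("wrist",p,.0667,o) for p in [(275,190),(371,191)]]);print("block edge",B.round(4).tolist(),B.mean(0)+.043*np.array([np.cos(t),np.sin(t)]))
E
```

```text
[[0.4123, 0.0215], [0.4041, 0.1732]] 0.15189089771976658 3.1040500931217787 [0.50804695 0.10277269]
target [0.47105355 0.06471368]
block edge [[0.4329, 0.0381], [0.4305, 0.0895]] [0.47463297 0.0661101 ]
```

Emit:
{"name": "play_rows", "arguments": {
  "commands": [
    {"dx": 0.003,"dy": -0.001,"dz": 0.008,"ax": 0,"ay": 0,"az": 0},
    {"dx": 0,"dy": 0,"dz": 0.009,"ax": 0,"ay": 0,"az": 0},
    {"dx": 0,"dy": 0,"dz": 0.009,"ax": 0,"ay": 0,"az": 0},
    {"dx": 0,"dy": 0,"dz": 0.004,"ax": 0,"ay": 0,"az": 0},
    {"dx": 0,"dy": 0,"dz": 0,"ax": 0,"ay": 0,"az": 0}
  ]
}}

```text
time_s: 20.65
ee_pos: [0.4675, 0.0637, 0.0245]
eef_rot: [3.141, 0.007, -3.083]
force: [-0.1, -0.9, -0.8]
grip_width: 0.0545
```

Emit:
{"name": "play_rows", "arguments": {
  "commands": [
    {"dx": 0,"dy": 0,"dz": 0.002,"ax": 0,"ay": 0.3,"az": 0},
    {"dx": 0,"dy": 0,"dz": 0.001,"ax": 0,"ay": 0,"az": 0},
    {"dx": 0,"dy": 0,"dz": 0.001,"ax": 0,"ay": 0,"az": 0},
    {"dx": 0,"dy": 0,"dz": 0,"ax": 0,"ay": 0,"az": 0},
    {"dx": 0,"dy": 0,"dz": 0,"ax": 0,"ay": 0,"az": 0}
  ]
}}

```text
time_s: 21.07
ee_pos: [0.4679, 0.0637, 0.0205]
eef_rot: [3.141, 0.001, -3.083]
force: [-0.1, -0.8, -1.5]
grip_width: 0.0547
```

Emit:
{"name": "play_rows", "arguments": {
  "commands": [
    {"dx": 0,"dy": 0,"dz": 0,"ax": 0,"ay": 0,"az": 0},
    {"dx": 0,"dy": 0,"dz": 0,"ax": 0,"ay": 0,"az": 0},
    {"dx": 0,"dy": 0,"dz": 0,"ax": 0,"ay": 0,"az": 0},
    {"dx": 0,"dy": 0,"dz": 0,"ax": 0,"ay": 0,"az": 0},
    {"dx": 0,"dy": 0,"dz": 0,"ax": 0,"ay": 0,"az": 0}
  ],
  "claw": 0.8
}}

```text
time_s: 21.48
ee_pos: [0.4683, 0.0638, 0.0209]
eef_rot: [3.141, 0.002, -3.083]
force: [-0.2, 0.8, -1.0]
grip_width: 0.0749
```

Emit:
{"name": "play_rows", "arguments": {
  "commands": [
    {"dx": 0,"dy": 0,"dz": -0.015,"ax": 0,"ay": 0,"az": 0},
    {"dx": 0,"dy": 0,"dz": -0.03,"ax": 0,"ay": 0,"az": 0},
    {"dx": 0,"dy": 0,"dz": -0.03,"ax": 0,"ay": 0,"az": 0},
    {"dx": 0,"dy": 0,"dz": -0.03,"ax": 0,"ay": 0,"az": 0},
    {"dx": 0,"dy": 0,"dz": -0.03,"ax": 0,"ay": 0,"az": 0}
  ]
}}

```text
time_s: 21.9
ee_pos: [0.4646, 0.0634, 0.155]
eef_rot: [3.141, -0.011, -3.083]
force: [0.0, 0.1, -0.2]
grip_width: 0.0753
```

Emit:
{"name": "play_rows", "arguments": {
  "commands": [
    {"dx": -0.012,"dy": 0.033,"dz": -0.002,"ax": 0,"ay": 0,"az": 0},
    {"dx": -0.012,"dy": 0.033,"dz": 0,"ax": 0,"ay": 0,"az": 0},
    {"dx": -0.012,"dy": 0.033,"dz": 0,"ax": 0,"ay": 0,"az": 0},
    {"dx": -0.012,"dy": 0.033,"dz": 0,"ax": 0,"ay": 0,"az": 0},
    {"dx": -0.012,"dy": 0.033,"dz": 0,"ax": 0,"ay": 0,"az": 0}
  ]
}}

```text
time_s: 22.32
ee_pos: [0.5192, 0.2336, 0.1666]
eef_rot: [3.14, 0.004, -3.092]
force: [0.7, 0.1, 0.5]
grip_width: 0.0751
```

Emit:
{"name": "play_rows", "arguments": {
  "commands": [
    {"dx": -0.004,"dy": 0.034,"dz": 0,"ax": 0,"ay": 0,"az": 0},
    {"dx": -0.004,"dy": 0.034,"dz": 0,"ax": 0,"ay": 0,"az": 0},
    {"dx": -0.004,"dy": 0.034,"dz": 0,"ax": 0,"ay": 0,"az": 0},
    {"dx": -0.004,"dy": 0.034,"dz": 0,"ax": 0,"ay": 0,"az": 0},
    {"dx": 0,"dy": 0.02,"dz": 0,"ax": 0,"ay": 0,"az": 7}
  ]
}}

```text
time_s: 22.73
ee_pos: [0.5274, 0.4001, 0.1658]
eef_rot: [3.14, 0.003, 3.072]
force: [0.8, -0.2, 0.1]
grip_width: 0.075
```

Emit:
{"name": "play_rows", "arguments": {
  "commands": [
    {"dx": 0,"dy": 0,"dz": 0,"ax": 0,"ay": 0,"az": 7.1},
    {"dx": 0,"dy": 0,"dz": 0,"ax": 0,"ay": 0,"az": 7.1},
    {"dx": 0,"dy": 0,"dz": 0,"ax": 0,"ay": 0,"az": 7.1},
    {"dx": 0,"dy": 0,"dz": 0,"ax": 0,"ay": 0,"az": 7.1},
    {"dx": 0,"dy": 0,"dz": 0,"ax": 0,"ay": 0,"az": 7.1}
  ]
}}

```text
time_s: 23.15
ee_pos: [0.525, 0.4063, 0.163]
eef_rot: [3.141, 0.0, 2.442]
force: [-0.3, -0.1, -0.7]
grip_width: 0.0752
```

Emit:
{"name": "play_rows", "arguments": {
  "commands": [
    {"dx": 0,"dy": 0,"dz": 0,"ax": 0,"ay": 0,"az": 7.1},
    {"dx": 0,"dy": 0,"dz": 0,"ax": 0,"ay": 0,"az": 7.1},
    {"dx": 0,"dy": 0,"dz": 0,"ax": 0,"ay": 0,"az": 7.1},
    {"dx": 0,"dy": 0,"dz": 0,"ax": 0,"ay": 0,"az": 7.1},
    {"dx": 0,"dy": 0,"dz": 0,"ax": 0,"ay": 0,"az": 7.1}
  ]
}}

```text
time_s: 23.57
ee_pos: [0.5245, 0.4063, 0.1617]
eef_rot: [-3.14, 0.001, 1.817]
force: [-0.0, 0.2, 0.1]
grip_width: 0.0753
```

Emit:
{"name": "play_rows", "arguments": {
  "commands": [
    {"dx": 0,"dy": 0,"dz": 0,"ax": 0,"ay": 0,"az": 7.1},
    {"dx": 0,"dy": 0,"dz": 0,"ax": 0,"ay": 0,"az": 7.1},
    {"dx": 0,"dy": 0,"dz": 0,"ax": 0,"ay": 0,"az": 1},
    {"dx": 0,"dy": 0,"dz": 0,"ax": 0,"ay": 0,"az": 0},
    {"dx": 0,"dy": 0,"dz": 0,"ax": 0,"ay": 0,"az": 0}
  ],
  "claw": 0.6
}}

```text
time_s: 23.98
ee_pos: [0.5242, 0.4061, 0.1607]
eef_rot: [-3.139, 0.002, 1.548]
force: [0.3, -1.0, -0.8]
grip_width: 0.0567
```

```bash
python3 - <<'E'
from h import *
o=ctrl.get_obs(); print(o["ee_pos"],o["eef_rot"]); np.save("o7.npy",np.r_[o["ee_pos"],o["eef_rot"]])
a=viewer.camera("side")[:,:,::-1];b=viewer.camera("wrist")[:,:,::-1]; cv2.imwrite("pics/w7.png",b)
cv2.imwrite("pics/p7.png",np.vstack([b,np.hstack([cv2.resize(a[120:220,260:420],(320,200),interpolation=cv2.INTER_CUBIC),np.zeros((200,320,3),np.uint8)])]))
E
```

```text
[0.52418804 0.4060619  0.16073639] [-3.13925632e+00  1.99088506e-03  1.54809682e+00]
```

View pics/p7.png

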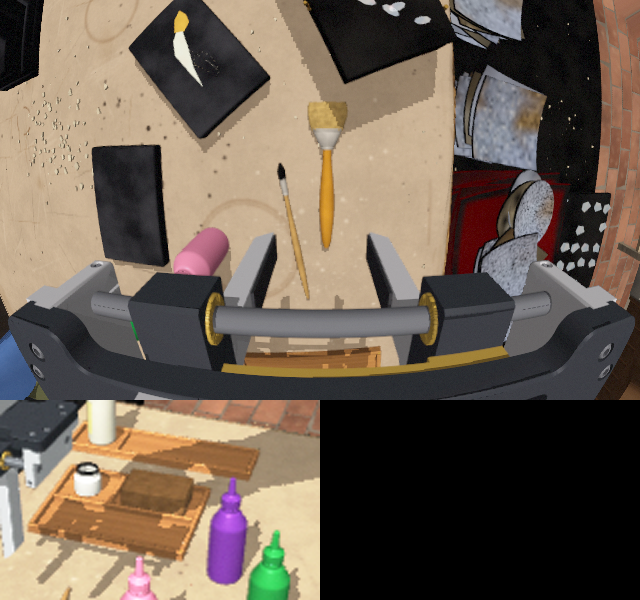

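Block lies flat in the bay. Flat brush runs from bristle end (327,102) to handle end (326,249); round brush from (281,165) to (308,299).

```bash
python3 - <<'E'
from h import *
a=np.load("o7.npy");o={"ee_pos":a[:3],"eef_rot":a[3:]}
for A,B,z1,z2,n in [((327,102),(326,249),.006,.008,"flat"),((281,165),(308,299),.004,.006,"round")]:
    A=on("wrist",A,z1,o);B=on("wrist",B,z2,o);d=B-A;print(n,A.round(4),B.round(4),"mid",((A+B)/2).round(4),"len",np.linalg.norm(d).round(4),"ang",np.degrees(np.arctan2(d[1],d[0])).round(1))
E
```

```text
flat [0.5337 0.5032] [0.5295 0.3413] mid [0.5316 0.4223] len 0.1619 ang -91.5
round [0.4831 0.4377] [0.5062 0.273 ] mid [0.4946 0.3553] len 0.1663 ang -82.0
```

Emit:
{"name": "play_rows", "arguments": {
  "commands": [
    {"dx": 0.016,"dy": 0.007,"dz": 0.02,"ax": 0,"ay": 0,"az": 0},
    {"dx": 0,"dy": 0,"dz": 0.03,"ax": 0,"ay": 0,"az": 0},
    {"dx": 0,"dy": 0,"dz": 0.03,"ax": 0,"ay": 0,"az": 0},
    {"dx": 0,"dy": 0,"dz": 0.015,"ax": 0,"ay": 0,"az": 0},
    {"dx": 0,"dy": 0,"dz": 0,"ax": 0,"ay": 0,"az": 0}
  ],
  "claw": 0.45
}}

```text
time_s: 24.5
ee_pos: [0.5328, 0.4232, 0.0645]
eef_rot: [3.14, -0.001, 1.558]
force: [0.4, 0.0, 0.2]
grip_width: 0.0425
```

Emit:
{"name": "play_rows", "arguments": {
  "commands": [
    {"dx": 0,"dy": 0,"dz": 0.012,"ax": 0,"ay": 0,"az": 0},
    {"dx": 0,"dy": 0,"dz": 0.008,"ax": 0,"ay": 0,"az": 0},
    {"dx": 0,"dy": 0,"dz": 0,"ax": 0,"ay": 0,"az": 0},
    {"dx": 0,"dy": 0,"dz": 0,"ax": 0,"ay": 0,"az": 0},
    {"dx": 0,"dy": 0,"dz": 0,"ax": 0,"ay": 0,"az": 0}
  ]
}}

```text
time_s: 24.92
ee_pos: [0.5337, 0.4237, 0.0455]
eef_rot: [3.138, -0.003, 1.562]
force: [1.2, 0.6, 0.5]
grip_width: 0.0421
```

Emit:
{"name": "play_rows", "arguments": {
  "commands": [
    {"dx": 0,"dy": -0.002,"dz": 0.009,"ax": 0,"ay": 0,"az": 0},
    {"dx": 0,"dy": 0,"dz": 0.009,"ax": 0,"ay": 0,"az": 0},
    {"dx": 0,"dy": 0,"dz": 0.007,"ax": 0,"ay": 0,"az": 0},
    {"dx": 0,"dy": 0,"dz": 0.004,"ax": 0,"ay": 0,"az": 0},
    {"dx": 0,"dy": 0,"dz": 0.002,"ax": 0,"ay": 0,"az": 0}
  ]
}}

```text
time_s: 25.33
ee_pos: [0.5326, 0.4245, 0.014]
eef_rot: [3.134, -0.005, 1.562]
force: [0.2, 0.2, -0.9]
grip_width: 0.0423
```

Emit:
{"name": "play_rows", "arguments": {
  "commands": [
    {"dx": 0,"dy": 0,"dz": 0,"ax": 0,"ay": 0,"az": 0},
    {"dx": 0,"dy": 0,"dz": 0,"ax": 0,"ay": 0,"az": 0},
    {"dx": 0,"dy": 0,"dz": 0,"ax": 0,"ay": 0,"az": 0},
    {"dx": 0,"dy": 0,"dz": 0,"ax": 0,"ay": 0,"az": 0},
    {"dx": 0,"dy": 0,"dz": 0,"ax": 0,"ay": 0,"az": 0}
  ],
  "claw": 0,
  "squeeze": 30
}}

```text
time_s: 25.75
ee_pos: [0.5325, 0.4244, 0.0135]
eef_rot: [3.135, -0.005, 1.562]
force: [-0.2, -0.1, -0.2]
grip_width: 0.0128
```

Emit:
{"name": "play_rows", "arguments": {
  "commands": [
    {"dx": 0,"dy": 0,"dz": 0,"ax": 0,"ay": 0,"az": 0},
    {"dx": 0,"dy": 0,"dz": 0,"ax": 0,"ay": 0,"az": 0},
    {"dx": 0,"dy": 0,"dz": 0,"ax": 0,"ay": 0,"az": 0},
    {"dx": 0,"dy": 0,"dz": 0,"ax": 0,"ay": 0,"az": 0},
    {"dx": 0,"dy": 0,"dz": 0,"ax": 0,"ay": 0,"az": 0}
  ]
}}

```text
time_s: 26.17
ee_pos: [0.5328, 0.4246, 0.0141]
eef_rot: [3.134, -0.005, 1.562]
force: [0.6, 0.3, 0.0]
grip_width: 0.0122
```

Emit:
{"name": "play_rows", "arguments": {
  "commands": [
    {"dx": 0,"dy": 0,"dz": -0.02,"ax": 0.4,"ay": 0,"az": 0},
    {"dx": 0,"dy": 0,"dz": -0.03,"ax": 0,"ay": 0,"az": 0},
    {"dx": 0,"dy": 0,"dz": -0.035,"ax": 0,"ay": 0,"az": 0},
    {"dx": 0,"dy": 0,"dz": -0.035,"ax": 0,"ay": 0,"az": 0},
    {"dx": 0,"dy": 0,"dz": -0.03,"ax": 0,"ay": 0,"az": 0}
  ]
}}

```text
time_s: 26.58
ee_pos: [0.5298, 0.4218, 0.1607]
eef_rot: [-3.129, 0.004, 1.562]
force: [0.1, 0.2, 0.4]
grip_width: 0.0121
```

Emit:
{"name": "play_rows", "arguments": {
  "commands": [
    {"dx": -0.028,"dy": -0.003,"dz": 0,"ax": 0,"ay": 0,"az": 0},
    {"dx": -0.028,"dy": -0.003,"dz": 0,"ax": 0,"ay": 0,"az": 0},
    {"dx": -0.028,"dy": -0.003,"dz": 0,"ax": 0,"ay": 0,"az": 0},
    {"dx": -0.028,"dy": -0.003,"dz": 0,"ax": 0,"ay": 0,"az": 0},
    {"dx": -0.028,"dy": -0.003,"dz": 0,"ax": 0,"ay": 0,"az": 0}
  ]
}}

```text
time_s: 27.0
ee_pos: [0.5145, 0.2829, 0.1701]
eef_rot: [3.141, -0.005, 1.568]
force: [1.2, -0.9, -0.3]
grip_width: 0.0122
```

Emit:
{"name": "play_rows", "arguments": {
  "commands": [
    {"dx": -0.028,"dy": -0.002,"dz": 0,"ax": 0,"ay": 0,"az": 0},
    {"dx": -0.028,"dy": -0.002,"dz": 0,"ax": 0,"ay": 0,"az": 0},
    {"dx": -0.028,"dy": -0.002,"dz": 0,"ax": 0,"ay": 0,"az": 0},
    {"dx": -0.028,"dy": -0.002,"dz": 0,"ax": 0,"ay": 0,"az": 0},
    {"dx": -0.025,"dy": -0.002,"dz": 0,"ax": 0,"ay": 0,"az": 0}
  ]
}}

```text
time_s: 27.42
ee_pos: [0.5023, 0.1392, 0.1703]
eef_rot: [3.139, -0.005, 1.569]
force: [0.3, 0.0, 0.2]
grip_width: 0.0121
```

Emit:
{"name": "play_rows", "arguments": {
  "commands": [
    {"dx": 0,"dy": 0,"dz": 0,"ax": 0,"ay": 0,"az": -7.1},
    {"dx": 0,"dy": 0,"dz": 0,"ax": 0,"ay": 0,"az": -7.1},
    {"dx": 0,"dy": 0,"dz": 0,"ax": 0,"ay": 0,"az": -7.1},
    {"dx": 0,"dy": 0,"dz": 0,"ax": 0,"ay": 0,"az": -7.1},
    {"dx": 0,"dy": 0,"dz": 0,"ax": 0,"ay": 0,"az": -7.1}
  ]
}}

```text
time_s: 27.83
ee_pos: [0.5022, 0.1334, 0.1716]
eef_rot: [3.135, -0.002, 2.193]
force: [-0.5, -0.0, -0.5]
grip_width: 0.0123
```

Emit:
{"name": "play_rows", "arguments": {
  "commands": [
    {"dx": 0,"dy": 0,"dz": 0,"ax": 0,"ay": 0,"az": -7.1},
    {"dx": 0,"dy": 0,"dz": 0,"ax": 0,"ay": 0,"az": -7.1},
    {"dx": 0,"dy": 0,"dz": 0,"ax": 0,"ay": 0,"az": -7.1},
    {"dx": 0,"dy": 0,"dz": 0,"ax": 0,"ay": 0,"az": -7.1},
    {"dx": 0,"dy": 0,"dz": 0,"ax": 0,"ay": 0,"az": -7.1}
  ]
}}

```text
time_s: 28.25
ee_pos: [0.5021, 0.1332, 0.1723]
eef_rot: [3.135, 0.004, 2.818]
force: [-0.4, 0.1, -1.3]
grip_width: 0.0122
```

Emit:
{"name": "play_rows", "arguments": {
  "commands": [
    {"dx": 0,"dy": 0,"dz": 0,"ax": 0,"ay": 0,"az": -7.1},
    {"dx": 0,"dy": 0,"dz": 0,"ax": 0,"ay": 0,"az": -7.1},
    {"dx": 0,"dy": 0,"dz": 0,"ax": 0,"ay": 0,"az": -7.1},
    {"dx": 0,"dy": 0,"dz": 0,"ax": 0,"ay": 0,"az": 0},
    {"dx": 0,"dy": 0,"dz": 0,"ax": 0,"ay": 0,"az": 0}
  ]
}}

```text
time_s: 28.67
ee_pos: [0.5021, 0.1332, 0.1729]
eef_rot: [3.136, 0.007, -3.087]
force: [-0.2, -1.2, -1.3]
grip_width: 0.0121
```

Emit:
{"name": "play_rows", "arguments": {
  "commands": [
    {"dx": -0.003,"dy": 0.007,"dz": 0.02,"ax": 0.2,"ay": 0.4,"az": 0},
    {"dx": 0,"dy": 0,"dz": 0.03,"ax": 0,"ay": 0,"az": 0},
    {"dx": 0,"dy": 0,"dz": 0.03,"ax": 0,"ay": 0,"az": 0},
    {"dx": 0,"dy": 0,"dz": 0.02,"ax": 0,"ay": 0,"az": 0},
    {"dx": 0,"dy": 0,"dz": 0,"ax": 0,"ay": 0,"az": 0}
  ]
}}

```text
time_s: 29.08
ee_pos: [0.5065, 0.1412, 0.0717]
eef_rot: [3.139, 0.006, -3.11]
force: [-0.0, 0.3, -0.1]
grip_width: 0.0121
```

Emit:
{"name": "play_rows", "arguments": {
  "commands": [
    {"dx": 0,"dy": 0,"dz": 0.008,"ax": 0,"ay": 0,"az": 0},
    {"dx": 0,"dy": 0,"dz": 0.006,"ax": 0,"ay": 0,"az": 0},
    {"dx": 0,"dy": 0,"dz": 0,"ax": 0,"ay": 0,"az": 0},
    {"dx": 0,"dy": 0,"dz": 0,"ax": 0,"ay": 0,"az": 0},
    {"dx": 0,"dy": 0,"dz": 0,"ax": 0,"ay": 0,"az": 0}
  ]
}}

```text
time_s: 29.5
ee_pos: [0.5081, 0.1415, 0.0599]
eef_rot: [3.138, 0.009, -3.117]
force: [0.6, 1.1, -0.2]
grip_width: 0.012
```

```bash
python3 - <<'E'
from h import *
o=ctrl.get_obs(); print(o["ee_pos"],o["eef_rot"]); np.save("o8.npy",np.r_[o["ee_pos"],o["eef_rot"]])
a=viewer.camera("side")[:,:,::-1];b=viewer.camera("wrist")[:,:,::-1]; cv2.imwrite("pics/w8.png",b)
cv2.imwrite("pics/p8.png",np.vstack([b,np.hstack([cv2.resize(a[120:220,260:420],(320,200),interpolation=cv2.INTER_CUBIC),np.zeros((200,320,3),np.uint8)])]))
E
```

```text
[0.50806697 0.1415228  0.05987397] [ 3.13827667  0.00930473 -3.11722333]
```

View pics/p8.png

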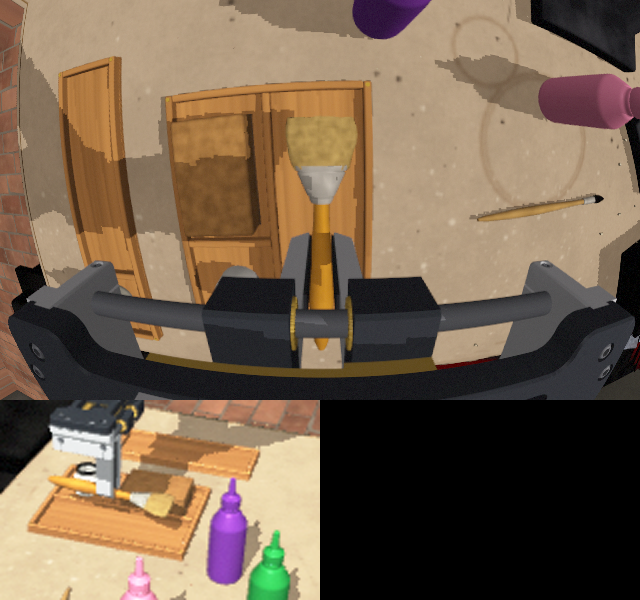

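Brush held level over the long bay (bristles (321,140), bay between columns 275 and 362), block flat in its bay. Lower it.

Emit:
{"name": "play_rows", "arguments": {
  "commands": [
    {"dx": 0.004,"dy": -0.001,"dz": 0.008,"ax": 0.2,"ay": 0.5,"az": -1.5},
    {"dx": 0,"dy": 0,"dz": 0.009,"ax": 0,"ay": 0,"az": 0},
    {"dx": 0,"dy": 0,"dz": 0.009,"ax": 0,"ay": 0,"az": 0},
    {"dx": 0,"dy": 0,"dz": 0.007,"ax": 0,"ay": 0,"az": 0},
    {"dx": 0,"dy": 0,"dz": 0.003,"ax": 0,"ay": 0,"az": 0}
  ]
}}

```text
time_s: 30.02
ee_pos: [0.5044, 0.1404, 0.0217]
eef_rot: [-3.141, 0.002, -3.088]
force: [0.1, 0.3, -0.4]
grip_width: 0.0123
```

Emit:
{"name": "play_rows", "arguments": {
  "commands": [
    {"dx": 0,"dy": 0,"dz": 0.002,"ax": 0,"ay": 0,"az": 0},
    {"dx": 0,"dy": 0,"dz": 0.002,"ax": 0,"ay": 0,"az": 0},
    {"dx": 0,"dy": 0,"dz": 0.001,"ax": 0,"ay": 0,"az": 0},
    {"dx": 0,"dy": 0,"dz": 0.001,"ax": 0,"ay": 0,"az": 0},
    {"dx": 0,"dy": 0,"dz": 0,"ax": 0,"ay": 0,"az": 0}
  ]
}}

```text
time_s: 30.43
ee_pos: [0.5044, 0.1401, 0.0171]
eef_rot: [-3.14, 0.001, -3.088]
force: [-0.6, 0.9, -0.7]
grip_width: 0.0124
```

Emit:
{"name": "play_rows", "arguments": {
  "commands": [
    {"dx": 0,"dy": 0,"dz": 0,"ax": 0,"ay": 0,"az": 0},
    {"dx": 0,"dy": 0,"dz": 0,"ax": 0,"ay": 0,"az": 0},
    {"dx": 0,"dy": 0,"dz": 0,"ax": 0,"ay": 0,"az": 0},
    {"dx": 0,"dy": 0,"dz": 0,"ax": 0,"ay": 0,"az": 0},
    {"dx": 0,"dy": 0,"dz": 0,"ax": 0,"ay": 0,"az": 0}
  ],
  "claw": 0.3
}}

```text
time_s: 30.85
ee_pos: [0.5048, 0.1402, 0.0172]
eef_rot: [-3.141, 0.002, -3.088]
force: [-0.4, -0.4, -0.3]
grip_width: 0.0283
```

Emit:
{"name": "play_rows", "arguments": {
  "commands": [
    {"dx": 0,"dy": 0,"dz": -0.015,"ax": 0,"ay": 0,"az": 0},
    {"dx": 0,"dy": 0,"dz": -0.03,"ax": 0,"ay": 0,"az": 0},
    {"dx": 0,"dy": 0,"dz": -0.03,"ax": 0,"ay": 0,"az": 0},
    {"dx": 0,"dy": 0,"dz": -0.035,"ax": 0,"ay": 0,"az": 0},
    {"dx": 0,"dy": 0,"dz": -0.035,"ax": 0,"ay": 0,"az": 0}
  ]
}}

```text
time_s: 31.27
ee_pos: [0.5008, 0.1395, 0.1594]
eef_rot: [-3.138, -0.014, -3.088]
force: [0.4, 1.0, -1.3]
grip_width: 0.028
```

```bash
python3 - <<'E'
from h import *
a=np.load("o1.npy");o={"ee_pos":a[:3],"eef_rot":a[3:]}; print("pink tip w1",on("wrist",(336,99),.130,o))
a=np.load("o3.npy");o={"ee_pos":a[:3],"eef_rot":a[3:]}; print("pink tip w3",on("wrist",(231,119),.130,o))
print("top",on("top",(205+200/3,100+367/3),.130), "side",on("side",(329,202),.13))
A=np.array([.4831,.4377]);B=np.array([.5062,.2730]);u=(B-A)/np.linalg.norm(B-A);m=(A+B)/2
for k in (0,.035,.045): print(k,m+k*u)
E
```

```text
pink tip w1 [0.39383512 0.34574299]
pink tip w3 [0.39577936 0.3460427 ]
top [0.39080789 0.34323143] side [0.39013322 0.35444723]
0 [0.49465 0.35535]
0.035 [0.49951134 0.32068925]
0.045 [0.5009003  0.31078618]
```

Emit:
{"name": "play_rows", "arguments": {
  "commands": [
    {"dx": -0.002,"dy": 0.033,"dz": -0.002,"ax": 0,"ay": 0,"az": 0},
    {"dx": -0.002,"dy": 0.033,"dz": 0,"ax": 0,"ay": 0,"az": 0},
    {"dx": -0.002,"dy": 0.033,"dz": 0,"ax": 0,"ay": 0,"az": 0},
    {"dx": -0.002,"dy": 0.033,"dz": 0,"ax": 0,"ay": 0,"az": 0},
    {"dx": -0.002,"dy": 0.03,"dz": 0,"ax": 0,"ay": 0,"az": 0}
  ]
}}

```text
time_s: 31.68
ee_pos: [0.5062, 0.3041, 0.1716]
eef_rot: [-3.141, 0.001, -3.097]
force: [0.5, -0.7, 1.0]
grip_width: 0.0283
```

Emit:
{"name": "play_rows", "arguments": {
  "commands": [
    {"dx": 0,"dy": 0,"dz": 0,"ax": 0,"ay": 0,"az": 7.1},
    {"dx": 0,"dy": 0,"dz": 0,"ax": 0,"ay": 0,"az": 7.1},
    {"dx": 0,"dy": 0,"dz": 0,"ax": 0,"ay": 0,"az": 7.1},
    {"dx": 0,"dy": 0,"dz": 0,"ax": 0,"ay": 0,"az": 7.1},
    {"dx": 0,"dy": 0,"dz": 0,"ax": 0,"ay": 0,"az": 7.1}
  ]
}}

```text
time_s: 32.1
ee_pos: [0.5045, 0.3112, 0.1698]
eef_rot: [-3.141, -0.0, 2.563]
force: [-0.5, -0.1, 0.2]
grip_width: 0.0282
```

Emit:
{"name": "play_rows", "arguments": {
  "commands": [
    {"dx": 0,"dy": 0,"dz": 0,"ax": 0,"ay": 0,"az": 7.1},
    {"dx": 0,"dy": 0,"dz": 0,"ax": 0,"ay": 0,"az": 7.1},
    {"dx": 0,"dy": 0,"dz": 0,"ax": 0,"ay": 0,"az": 7.1},
    {"dx": 0,"dy": 0,"dz": 0,"ax": 0,"ay": 0,"az": 7.1},
    {"dx": 0,"dy": 0,"dz": 0,"ax": 0,"ay": 0,"az": 7.1}
  ]
}}

```text
time_s: 32.52
ee_pos: [0.5041, 0.3113, 0.1686]
eef_rot: [-3.14, 0.0, 1.938]
force: [0.2, -0.1, 0.1]
grip_width: 0.0283
```

Emit:
{"name": "play_rows", "arguments": {
  "commands": [
    {"dx": 0,"dy": 0,"dz": 0,"ax": 0,"ay": 0,"az": 7.1},
    {"dx": 0,"dy": 0,"dz": 0,"ax": 0,"ay": 0,"az": 2},
    {"dx": 0,"dy": 0,"dz": 0,"ax": 0,"ay": 0,"az": 0},
    {"dx": 0,"dy": 0,"dz": 0,"ax": 0,"ay": 0,"az": 0},
    {"dx": 0,"dy": 0,"dz": 0,"ax": 0,"ay": 0,"az": 0}
  ],
  "claw": 0.35
}}

```text
time_s: 32.93
ee_pos: [0.5039, 0.3112, 0.1677]
eef_rot: [-3.138, 0.001, 1.771]
force: [-0.9, -0.5, -0.3]
grip_width: 0.0326
```

```bash
python3 - <<'E'
from h import *
o=ctrl.get_obs(); print(o["ee_pos"],o["eef_rot"]); np.save("o9.npy",np.r_[o["ee_pos"],o["eef_rot"]])
a=viewer.camera("side")[:,:,::-1];b=viewer.camera("wrist")[:,:,::-1]; cv2.imwrite("pics/w9.png",b)
cv2.imwrite("pics/p9.png",np.vstack([b,np.hstack([cv2.resize(a[120:220,260:420],(320,200),interpolation=cv2.INTER_CUBIC),np.zeros((200,320,3),np.uint8)])]))
E
```

```text
[0.50386051 0.31117784 0.16768842] [-3.13827163e+00  9.31589246e-04  1.77098914e+00]
```

View pics/p9.png

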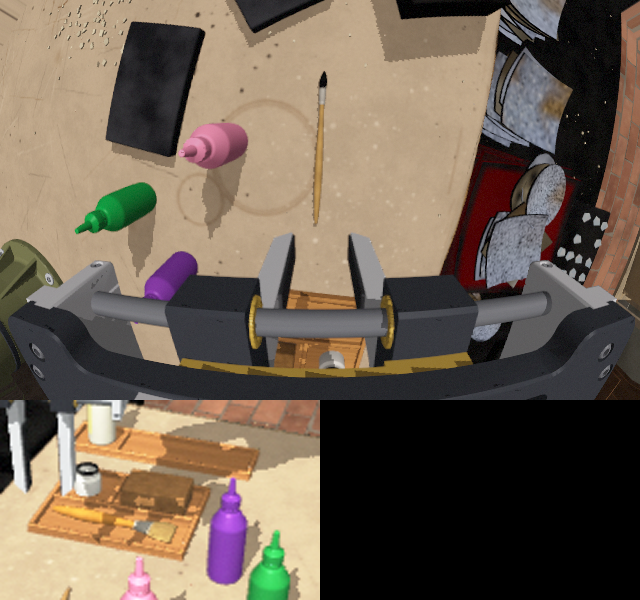

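Flat brush lies in its bay. Round brush from (322,72) to (316,225); pink bottle to the left at (218,145).

```bash
python3 - <<'E'
from h import *
a=np.load("o9.npy");o={"ee_pos":a[:3],"eef_rot":a[3:]}
A=on("wrist",(322.5,72),.004,o);B=on("wrist",(316,225),.006,o);d=B-A;L=np.linalg.norm(d);m=(A+B)/2
print(A,B,m,L,np.degrees(np.arctan2(-d[1],-d[0])));print(m+.05*d/L)
psi=o["eef_rot"][2];w=m+.05*d/L-o["ee_pos"][:2];print("dx,dy",w@[np.cos(psi),np.sin(psi)],w@[np.sin(psi),-np.cos(psi)])
E
```

```text
[0.4803504  0.43973184] [0.506923   0.27209205] [0.4936367  0.35591194] 0.16973274021037602 99.0070234078053
[0.50146448 0.30652849]
dx,dy -0.004080024553267723 -0.0032727406496148156
```

Emit:
{"name": "play_rows", "arguments": {
  "commands": [
    {"dx": -0.004,"dy": -0.003,"dz": 0.02,"ax": 0,"ay": 0,"az": 0},
    {"dx": 0,"dy": 0,"dz": 0.03,"ax": 0,"ay": 0,"az": 0},
    {"dx": 0,"dy": 0,"dz": 0.03,"ax": 0,"ay": 0,"az": 0},
    {"dx": 0,"dy": 0,"dz": 0.02,"ax": 0,"ay": 0,"az": 0},
    {"dx": 0,"dy": 0,"dz": 0,"ax": 0,"ay": 0,"az": 0}
  ]
}}

```text
time_s: 33.45
ee_pos: [0.5025, 0.307, 0.0663]
eef_rot: [3.14, -0.001, 1.776]
force: [-0.4, -0.3, -0.6]
grip_width: 0.0331
```

Emit:
{"name": "play_rows", "arguments": {
  "commands": [
    {"dx": 0,"dy": 0,"dz": 0.01,"ax": 0,"ay": 0,"az": 0},
    {"dx": 0,"dy": 0,"dz": 0.012,"ax": 0,"ay": 0,"az": 0},
    {"dx": 0,"dy": 0,"dz": 0.006,"ax": 0,"ay": 0,"az": 0},
    {"dx": 0,"dy": 0,"dz": 0,"ax": 0,"ay": 0,"az": 0},
    {"dx": 0,"dy": 0,"dz": 0,"ax": 0,"ay": 0,"az": 0}
  ]
}}

```text
time_s: 33.87
ee_pos: [0.5039, 0.3077, 0.0387]
eef_rot: [3.137, -0.001, 1.777]
force: [0.6, 0.3, 0.0]
grip_width: 0.0325
```

Emit:
{"name": "play_rows", "arguments": {
  "commands": [
    {"dx": 0,"dy": -0.002,"dz": 0.007,"ax": 0.2,"ay": 0,"az": 0},
    {"dx": 0,"dy": 0,"dz": 0.007,"ax": 0,"ay": 0,"az": 0},
    {"dx": 0,"dy": 0,"dz": 0.006,"ax": 0,"ay": 0,"az": 0},
    {"dx": 0,"dy": 0,"dz": 0.003,"ax": 0,"ay": 0,"az": 0},
    {"dx": 0,"dy": 0,"dz": 0.001,"ax": 0,"ay": 0,"az": 0}
  ]
}}

```text
time_s: 34.28
ee_pos: [0.5028, 0.3079, 0.0144]
eef_rot: [3.137, -0.003, 1.778]
force: [-0.7, 0.9, 0.2]
grip_width: 0.0326
```

Emit:
{"name": "play_rows", "arguments": {
  "commands": [
    {"dx": 0,"dy": 0,"dz": 0.002,"ax": 0,"ay": 0,"az": 0},
    {"dx": 0,"dy": 0,"dz": 0.002,"ax": 0,"ay": 0,"az": 0},
    {"dx": 0,"dy": 0,"dz": 0,"ax": 0,"ay": 0,"az": 0},
    {"dx": 0,"dy": 0,"dz": 0,"ax": 0,"ay": 0,"az": 0},
    {"dx": 0,"dy": 0,"dz": 0,"ax": 0,"ay": 0,"az": 0}
  ]
}}

```text
time_s: 34.7
ee_pos: [0.5029, 0.308, 0.0099]
eef_rot: [3.137, -0.002, 1.778]
force: [0.3, -1.2, 0.6]
grip_width: 0.0328
```

Emit:
{"name": "play_rows", "arguments": {
  "commands": [
    {"dx": 0,"dy": 0,"dz": 0,"ax": 0,"ay": 0,"az": 0},
    {"dx": 0,"dy": 0,"dz": 0,"ax": 0,"ay": 0,"az": 0},
    {"dx": 0,"dy": 0,"dz": 0,"ax": 0,"ay": 0,"az": 0},
    {"dx": 0,"dy": 0,"dz": 0,"ax": 0,"ay": 0,"az": 0},
    {"dx": 0,"dy": 0,"dz": 0,"ax": 0,"ay": 0,"az": 0}
  ],
  "claw": 0,
  "squeeze": 25
}}

```text
time_s: 35.12
ee_pos: [0.5031, 0.3081, 0.0105]
eef_rot: [3.136, -0.003, 1.778]
force: [-0.9, 0.5, 0.2]
grip_width: 0.0061
```

Emit:
{"name": "play_rows", "arguments": {
  "commands": [
    {"dx": 0,"dy": 0,"dz": 0,"ax": 0,"ay": 0,"az": 0},
    {"dx": 0,"dy": 0,"dz": 0,"ax": 0,"ay": 0,"az": 0},
    {"dx": 0,"dy": 0,"dz": 0,"ax": 0,"ay": 0,"az": 0},
    {"dx": 0,"dy": 0,"dz": 0,"ax": 0,"ay": 0,"az": 0},
    {"dx": 0,"dy": 0,"dz": 0,"ax": 0,"ay": 0,"az": 0}
  ]
}}

```text
time_s: 35.53
ee_pos: [0.5031, 0.3081, 0.0104]
eef_rot: [3.136, -0.003, 1.778]
force: [-0.3, 0.4, 0.1]
grip_width: 0.0062
```

Emit:
{"name": "play_rows", "arguments": {
  "commands": [
    {"dx": 0,"dy": 0,"dz": -0.02,"ax": 0.3,"ay": 0,"az": 0},
    {"dx": 0,"dy": 0,"dz": -0.035,"ax": 0,"ay": 0,"az": 0},
    {"dx": 0,"dy": 0,"dz": -0.035,"ax": 0,"ay": 0,"az": 0},
    {"dx": 0,"dy": 0,"dz": -0.035,"ax": 0,"ay": 0,"az": 0},
    {"dx": 0,"dy": 0,"dz": -0.035,"ax": 0,"ay": 0,"az": 0}
  ]
}}

```text
time_s: 35.95
ee_pos: [0.4997, 0.3058, 0.1677]
eef_rot: [-3.126, 0.002, 1.778]
force: [0.1, 1.2, -0.1]
grip_width: 0.0061
```

Emit:
{"name": "play_rows", "arguments": {
  "commands": [
    {"dx": -0.033,"dy": -0.005,"dz": 0,"ax": 0,"ay": 0,"az": 0},
    {"dx": -0.033,"dy": -0.005,"dz": 0,"ax": 0,"ay": 0,"az": 0},
    {"dx": -0.033,"dy": -0.005,"dz": 0,"ax": 0,"ay": 0,"az": 0},
    {"dx": -0.033,"dy": -0.005,"dz": 0,"ax": 0,"ay": 0,"az": 0},
    {"dx": -0.033,"dy": -0.005,"dz": 0,"ax": 0,"ay": 0,"az": 0}
  ]
}}

```text
time_s: 36.37
ee_pos: [0.5113, 0.1399, 0.178]
eef_rot: [-3.142, -0.002, 1.786]
force: [0.4, -0.8, 0.3]
grip_width: 0.0065
```

Emit:
{"name": "play_rows", "arguments": {
  "commands": [
    {"dx": 0,"dy": 0,"dz": 0,"ax": 0,"ay": 0,"az": -7.1},
    {"dx": 0,"dy": 0,"dz": 0,"ax": 0,"ay": 0,"az": -7.1},
    {"dx": 0,"dy": 0,"dz": 0,"ax": 0,"ay": 0,"az": -7.1},
    {"dx": 0,"dy": 0,"dz": 0,"ax": 0,"ay": 0,"az": -7.1},
    {"dx": 0,"dy": 0,"dz": 0,"ax": 0,"ay": 0,"az": -7.1}
  ]
}}

```text
time_s: 36.78
ee_pos: [0.5118, 0.1323, 0.1789]
eef_rot: [3.14, 0.0, 2.409]
force: [-0.5, -0.1, -0.6]
grip_width: 0.0064
```

Emit:
{"name": "play_rows", "arguments": {
  "commands": [
    {"dx": 0,"dy": 0,"dz": 0,"ax": 0,"ay": 0,"az": -7.1},
    {"dx": 0,"dy": 0,"dz": 0,"ax": 0,"ay": 0,"az": -7.1},
    {"dx": 0,"dy": 0,"dz": 0,"ax": 0,"ay": 0,"az": -7.1},
    {"dx": 0,"dy": 0,"dz": 0,"ax": 0,"ay": 0,"az": -7.1},
    {"dx": 0,"dy": 0,"dz": 0,"ax": 0,"ay": 0,"az": -7.1}
  ]
}}

```text
time_s: 37.2
ee_pos: [0.5117, 0.132, 0.179]
eef_rot: [3.14, 0.001, 3.035]
force: [-0.4, 0.3, -1.9]
grip_width: 0.0062
```

Emit:
{"name": "play_rows", "arguments": {
  "commands": [
    {"dx": 0,"dy": 0,"dz": 0,"ax": 0,"ay": 0,"az": -7.1},
    {"dx": 0,"dy": 0,"dz": 0,"ax": 0,"ay": 0,"az": -2},
    {"dx": 0,"dy": 0,"dz": 0,"ax": 0,"ay": 0,"az": 0},
    {"dx": 0,"dy": 0,"dz": 0,"ax": 0,"ay": 0,"az": 0},
    {"dx": 0,"dy": 0,"dz": 0,"ax": 0,"ay": 0,"az": 0}
  ]
}}

```text
time_s: 37.62
ee_pos: [0.5115, 0.132, 0.179]
eef_rot: [3.141, 0.001, -3.082]
force: [0.1, 0.0, -0.4]
grip_width: 0.0063
```

Emit:
{"name": "play_rows", "arguments": {
  "commands": [
    {"dx": 0.001,"dy": -0.033,"dz": 0,"ax": 0,"ay": 0,"az": 0},
    {"dx": 0.001,"dy": -0.033,"dz": 0,"ax": 0,"ay": 0,"az": 0},
    {"dx": 0.001,"dy": -0.033,"dz": 0,"ax": 0,"ay": 0,"az": 0},
    {"dx": 0,"dy": -0.033,"dz": 0,"ax": 0,"ay": 0,"az": 0},
    {"dx": 0,"dy": -0.033,"dz": 0,"ax": 0,"ay": 0,"az": 0}
  ]
}}

```text
time_s: 38.03
ee_pos: [0.5178, -0.0335, 0.1789]
eef_rot: [3.14, 0.002, -3.081]
force: [0.4, -0.1, 0.1]
grip_width: 0.0062
```

Emit:
{"name": "play_rows", "arguments": {
  "commands": [
    {"dx": 0,"dy": -0.02,"dz": 0.01,"ax": 0,"ay": 0,"az": 0},
    {"dx": 0,"dy": 0,"dz": 0.03,"ax": 0,"ay": 0,"az": 0},
    {"dx": 0,"dy": 0,"dz": 0.03,"ax": 0,"ay": 0,"az": 0},
    {"dx": 0,"dy": 0,"dz": 0.02,"ax": 0,"ay": 0,"az": 0},
    {"dx": 0,"dy": 0,"dz": 0,"ax": 0,"ay": 0,"az": 0}
  ]
}}

```text
time_s: 38.45
ee_pos: [0.5202, -0.062, 0.0876]
eef_rot: [-3.141, 0.008, -3.098]
force: [0.3, -0.0, -0.5]
grip_width: 0.0062
```

```bash
python3 - <<'E'
from h import *
o=ctrl.get_obs(); print(o["ee_pos"],o["eef_rot"]); np.save("o10.npy",np.r_[o["ee_pos"],o["eef_rot"]])
a=viewer.camera("side")[:,:,::-1];b=viewer.camera("wrist")[:,:,::-1]; cv2.imwrite("pics/w10.png",b)
cv2.imwrite("pics/p10.png",np.vstack([b,np.hstack([cv2.resize(a[110:210,260:420],(320,200),interpolation=cv2.INTER_CUBIC),np.zeros((200,320,3),np.uint8)])]))
E
```

```text
[ 0.52020418 -0.06200616  0.08764464] [-3.14128896  0.00750838 -3.0975708 ]
```

View pics/p10.png

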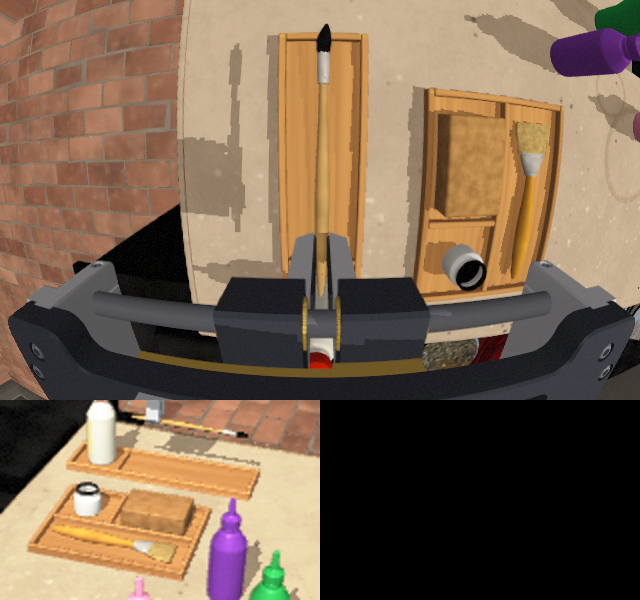

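Wrist view: brush (bristle tip (325,25)) held over the long bay, tray end corners (280,34) and (368,35); square tray fully filled, bottle upright.

```bash
python3 - <<'E'
from h import *
a=np.load("o10.npy");o={"ee_pos":a[:3],"eef_rot":a[3:]}
P=np.array([on("wrist",p,.012,o) for p in [(280,34),(368,35)]]);d=P[1]-P[0];t=np.arctan2(-d[0],d[1]);ex=np.array([np.cos(t),np.sin(t)])
t2=np.radians(2.5);e2=np.array([np.cos(t2),np.sin(t2)])
print(P.round(4).tolist(),np.linalg.norm(d),np.degrees(t),"bay mid",P.mean(0)+.1*e2)
A=on("wrist",(325,25),.081,o);B=on("wrist",(322,296),.083,o);print("brush",A,B,(A+B)/2)
E
```

```text
[[0.375, -0.1009], [0.3726, -0.0312]] 0.06969378379688099 1.9984495623620435 bay mid [ 0.47367828 -0.06170989]
brush [ 0.3883752  -0.06549073] [ 0.55651737 -0.05972018] [ 0.47244628 -0.06260546]
```

Emit:
{"name": "play_rows", "arguments": {
  "commands": [
    {"dx": 0,"dy": 0.001,"dz": 0.02,"ax": 0,"ay": 0.4,"az": -0.5},
    {"dx": 0,"dy": 0,"dz": 0.02,"ax": 0,"ay": 0,"az": 0},
    {"dx": 0,"dy": 0,"dz": 0.01,"ax": 0,"ay": 0,"az": 0},
    {"dx": 0,"dy": 0,"dz": 0,"ax": 0,"ay": 0,"az": 0},
    {"dx": 0,"dy": 0,"dz": 0,"ax": 0,"ay": 0,"az": 0}
  ]
}}

```text
time_s: 38.97
ee_pos: [0.527, -0.0609, 0.0482]
eef_rot: [-3.137, 0.016, -3.088]
force: [0.7, -1.0, -0.1]
grip_width: 0.006
```

Emit:
{"name": "play_rows", "arguments": {
  "commands": [
    {"dx": 0.006,"dy": 0,"dz": 0.006,"ax": 0,"ay": 0.9,"az": 0},
    {"dx": 0,"dy": 0,"dz": 0.008,"ax": 0,"ay": 0,"az": 0},
    {"dx": 0,"dy": 0,"dz": 0.008,"ax": 0,"ay": 0,"az": 0},
    {"dx": 0,"dy": 0,"dz": 0.006,"ax": 0,"ay": 0,"az": 0},
    {"dx": 0,"dy": 0,"dz": 0.003,"ax": 0,"ay": 0,"az": 0}
  ]
}}

```text
time_s: 39.38
ee_pos: [0.5227, -0.0616, 0.0188]
eef_rot: [-3.136, 0.005, -3.088]
force: [0.2, -0.4, -0.4]
grip_width: 0.0063
```

Emit:
{"name": "play_rows", "arguments": {
  "commands": [
    {"dx": 0.002,"dy": 0,"dz": 0.002,"ax": 0,"ay": 0.3,"az": 0},
    {"dx": 0,"dy": 0,"dz": 0.002,"ax": 0,"ay": 0,"az": 0},
    {"dx": 0,"dy": 0,"dz": 0.001,"ax": 0,"ay": 0,"az": 0},
    {"dx": 0,"dy": 0,"dz": 0,"ax": 0,"ay": 0,"az": 0},
    {"dx": 0,"dy": 0,"dz": 0,"ax": 0,"ay": 0,"az": 0}
  ]
}}

```text
time_s: 39.8
ee_pos: [0.5207, -0.0619, 0.0141]
eef_rot: [-3.136, -0.001, -3.088]
force: [-1.2, 0.4, 0.9]
grip_width: 0.0064
```

Emit:
{"name": "play_rows", "arguments": {
  "commands": [
    {"dx": 0,"dy": 0,"dz": 0,"ax": 0,"ay": 0,"az": 0},
    {"dx": 0,"dy": 0,"dz": 0,"ax": 0,"ay": 0,"az": 0},
    {"dx": 0,"dy": 0,"dz": 0,"ax": 0,"ay": 0,"az": 0},
    {"dx": 0,"dy": 0,"dz": 0,"ax": 0,"ay": 0,"az": 0},
    {"dx": 0,"dy": 0,"dz": 0,"ax": 0,"ay": 0,"az": 0}
  ],
  "claw": 0.22
}}

```text
time_s: 40.22
ee_pos: [0.5209, -0.0619, 0.014]
eef_rot: [-3.136, -0.001, -3.089]
force: [-0.0, -0.3, 0.1]
grip_width: 0.0205
```

Emit:
{"name": "play_rows", "arguments": {
  "commands": [
    {"dx": 0,"dy": 0,"dz": -0.015,"ax": 0,"ay": 0,"az": 0},
    {"dx": 0,"dy": 0,"dz": -0.03,"ax": 0,"ay": 0,"az": 0},
    {"dx": 0,"dy": 0,"dz": -0.035,"ax": 0,"ay": 0,"az": 0},
    {"dx": 0,"dy": 0,"dz": -0.035,"ax": 0,"ay": 0,"az": 0},
    {"dx": 0,"dy": 0,"dz": -0.035,"ax": 0,"ay": 0,"az": 0}
  ]
}}

```text
time_s: 40.63
ee_pos: [0.517, -0.0604, 0.1617]
eef_rot: [-3.14, -0.016, -3.089]
force: [-0.6, 0.1, -0.2]
grip_width: 0.0212
```

Emit:
{"name": "play_rows", "arguments": {
  "commands": [
    {"dx": 0.02,"dy": 0,"dz": -0.02,"ax": 0,"ay": 0,"az": 0},
    {"dx": 0.03,"dy": 0,"dz": -0.02,"ax": 0,"ay": 0,"az": 0},
    {"dx": 0.03,"dy": 0,"dz": 0,"ax": 0,"ay": 0,"az": 0},
    {"dx": 0.03,"dy": 0,"dz": 0,"ax": 0,"ay": 0,"az": 0},
    {"dx": 0.03,"dy": 0,"dz": 0,"ax": 0,"ay": 0,"az": 0}
  ]
}}

```text
time_s: 41.05
ee_pos: [0.3782, -0.0679, 0.2121]
eef_rot: [-3.136, -0.003, -3.087]
force: [0.1, 0.1, 0.3]
grip_width: 0.0204
```

```bash
python3 - <<'E'
from h import *
o=ctrl.get_obs(); print(o["ee_pos"],o["eef_rot"])
t=viewer.camera("top")[:,:,::-1];a=viewer.camera("side")[:,:,::-1]; cv2.imwrite("pics/t11.png",t)
cv2.imwrite("pics/p11.png",np.vstack([cv2.resize(t[100:300,215:475],(780,600),interpolation=cv2.INTER_CUBIC)[:380],cv2.resize(a[110:210,230:430],(440,220),interpolation=cv2.INTER_CUBIC) if 0 else np.hstack([cv2.resize(a[110:210,230:430],(440,220),interpolation=cv2.INTER_CUBIC),np.zeros((220,340,3),np.uint8)])]))
E
```

```text
[ 0.37816728 -0.06793401  0.21213634] [-3.13595291e+00 -2.81851848e-03 -3.08697951e+00]
```

View pics/p11.png

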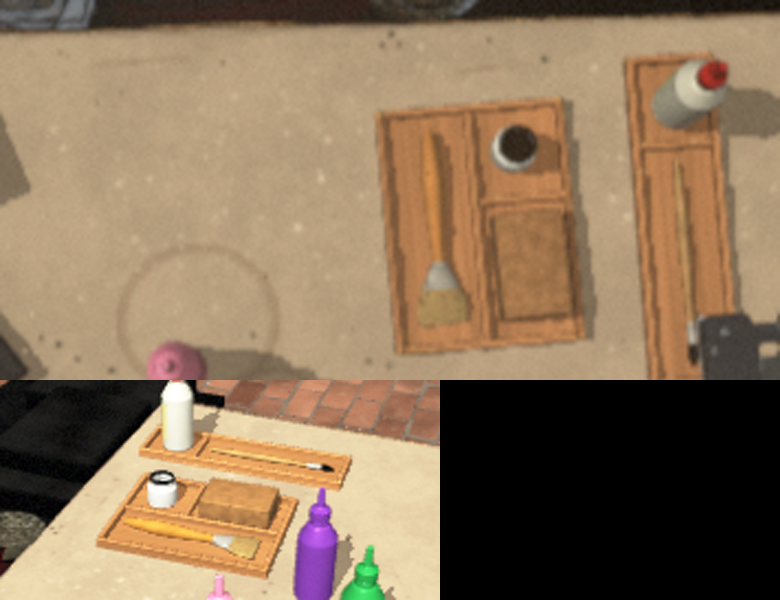

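All five lie in their bays: pot (516,147), block (533,262), flat brush (430,125)–(443,325), round brush (679,163)–(693,360), bottle tip (713,74). Now a numeric check; I'll hand in if it passes.

```bash
python3 - <<'E'
from h import *
W=lambda u,v,z:on("top",(215+u/3,100+v/3),z)
def loc(p,c,t): t=np.radians(t);return (np.array([[np.cos(t),np.sin(t)],[-np.sin(t),np.cos(t)]])@(p-np.array(c))*1000).round(1)
S=((.503,.1005),3.8);L=((.505,-.0625),2.3)   # tray fits from the same camera
print("pot",loc(W(516,147,.034),*S),"block",loc(W(533,262,.031),*S))
print("flat",loc((W(430,125,.01)+W(443,325,.012))/2,*S),"round",loc((W(679,163,.01)+W(693,360,.008))/2,*L),"bottle",loc(W(713,74,.134),*L))
t=cv2.imread("pics/t11.png");t0=cv2.imread("pics/top0.png")
for w in [(145,188,228,265),(218,240,298,300)]:
    print("panel",*[rect("top",win(cv2.cvtColor(x,cv2.COLOR_BGR2HSV)[:,:,2]<75,*w),.02)[0] for x in (t0,t)])
from station import workorder; print(workorder.hand_in())
E
```

```text
pot [ 57.3 -30.4] block [-35.5 -34.9]
flat [ 3.9 36.5] round [-35.2  -1.1] bottle [89.2  3.6]
panel [0.3877 0.5564] [0.3877 0.5564]
panel [0.2826 0.396 ] [0.2826 0.396 ]
the job is handed in; nothing more can be done
None
```

I placed all five things in their bays and handed the job in at about 41 s of the 128 s allowed. The hand-in gives no verdict.

My last checks used the final top and side pictures:

| Thing | Tray | Measured x, y (mm) | Allowed x (mm) | Allowed y (mm) |
|---|---|---|---|---|
| Glue bottle | long | 89, 4 | 82 to 112 | -15 to 15 |
| Round brush | long | -35, -1 | -51 to -21 | -30 to 30 |
| Flat brush | square | 4, 37 | -18 to 18 | 12 to 64 |
| Sanding block | square | -36, -35 | -55 to -23 | -48 to -24 |
| Ink pot | square | 57, -30 | 36 to 80 | -57 to -15 |

- **Positions:** all five are within the limits. The bottle's x comes from its nozzle tip and reads about 13 mm less than where the gripper let go of it (about 102 mm).
- **Stance:** the bottle and pot stand upright, and the block and brushes look flat on the floors. I judged this by eye and did not measure angles or heights.
- **Panels:** both show no shift between the first and last pictures.

Two things did not go cleanly:
- **Wrist force:** when I picked up the pot, the fingertips pressed on the table and the wrist force read 119.9 N, just under the 120 N limit. It may have gone higher between readings.
- **Round brush:** it moved about 15 mm while I worked near the pot, so I measured it again before gripping it.

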